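Fetch the vacuum gauge from behind the bottles

TASK

The vacuum gauge lies in the grey tray behind three bottles: first stand all three bottles on the green mat, then lay the gauge flat and centred on the black pad of the blue test dock, square to it, with its steel flange facing the dock's port. Only when the gauge is there, put each bottle back upright in the middle of the disc of its own colour. Do not tip any bottle over on the way.

Things in the scene. Friction and masses are not known exactly. Their poses are not given: they have to be found in the camera images.
- gauge: Vacuum gauge: aluminium box, black and green panel on top, 36 (x) x 90 (y) x 44 mm high; round steel neck and 38 mm flange on its +y end, blue plug on -y. Origin: centre of underside, z up. About 350 g. Lies flat on the grey tray's floor (8 mm above bench) behind the bottles, faces 15 mm from them, long side along their row. Beyond it 37 mm of free floor, then a lip 18 mm above the bench.
- gauge_flange (a point): Centre of the outer face of the gauge's steel flange, at (0, 68, 22) mm in the gauge's frame.
- red_bottle: Rigid upright red bottle, 135 mm tall: body 44 mm across, sloping in from 87 mm up, topped by a black cap 30 mm across, 40 mm tall, with a red spot. About 250 g. Origin: centre of underside, z up. Starts on the red disc, its neighbours 60 mm away in the row (16 mm gap); best gripped by the cap, fingers closing across the row.
- blue_bottle: Rigid upright blue bottle, 140 mm tall: body 44 mm across, sloping in from 92 mm up, topped by a white cap 34 mm across, 40 mm tall, with a blue spot. About 250 g. Origin: centre of underside, z up. Starts on the blue disc, its neighbours 60 mm away in the row (16 mm gap); best gripped by the cap, fingers closing across the row.
- yellow_bottle: Rigid upright yellow bottle, 130 mm tall: body 44 mm across, sloping in from 82 mm up, topped by a black cap 26 mm across, 40 mm tall, with a yellow spot. About 250 g. Origin: centre of underside, z up. Starts on the yellow disc, its neighbours 60 mm away in the row (16 mm gap); best gripped by the cap, fingers closing across the row.
- red_disc: Home of the red bottle: fixed flat red disc, 58 mm across, 2 mm thick, on the tray's floor; its rim shows round the bottle. Origin: centre of underside, 8 mm above bench. The three discs stand in any order in a row along the tray's y, 60 mm apart; the disc's axes are the tray's. The tray is 152 (x) x 220 mm (y), no lip on its -x side.
- blue_disc: Home of the blue bottle: fixed flat blue disc, 58 mm across, 2 mm thick, on the tray's floor; its rim shows round the bottle. Origin: centre of underside, 8 mm above bench. The three discs stand in any order in a row along the tray's y, 60 mm apart; the disc's axes are the tray's. The tray is 152 (x) x 220 mm (y), no lip on its -x side.
- yellow_disc: Home of the yellow bottle: fixed flat yellow disc, 58 mm across, 2 mm thick, on the tray's floor; its rim shows round the bottle. Origin: centre of underside, 8 mm above bench. The three discs stand in any order in a row along the tray's y, 60 mm apart; the disc's axes are the tray's. The tray is 152 (x) x 220 mm (y), no lip on its -x side.
- mat: Side area: empty green fixed mat, 130 (x) x 220 (y) mm, 3 mm thick, left or right of the tray. Origin: centre of underside, on the bench. Other clutter: small loose tools under 30 mm high on the bench and a steel socket in the tray's rear -y corner, none on mat, dock or discs; taller things stand beyond x = 0.70 m or |y| = 0.55 m.
- dock: Test dock, other side of the tray than the mat: fixed blue plate, 90 mm wide (x), with a flat black pad, top 10 mm above bench, x -25 to 25, y -54 to 70 mm. Origin: at bench level, under where the middle of the gauge's box belongs. At the +y end an aluminium block (top 58 mm above bench) carries a round steel port facing -y, its face at y = 85 mm, 17 mm from a centred gauge's flange.

How it is judged (in metres and radians):
On the way, in this order (a step that is already met when the one before it is completed fails the run):
1. all three bottles stand on the green mat (x of red_bottle in the frame of mat between -0.062 and 0.062 m and y of red_bottle in the frame of mat between -0.107 and 0.107 m and z of each of red_bottle, blue_bottle, yellow_bottle in the frame of mat below 0.008 m and angle between each of red_bottle, blue_bottle, yellow_bottle's own z axis and vertical below 0.1 rad and x of blue_bottle in the frame of mat between -0.062 and 0.062 m and y of blue_bottle in the frame of mat between -0.107 and 0.107 m and x of yellow_bottle in the frame of mat between -0.062 and 0.062 m and y of yellow_bottle in the frame of mat between -0.107 and 0.107 m), for 0.2 s.
2. the gauge lies in the dock, flange to the port, while the bottles still stand on the mat (all of step 1 and horizontal distance between gauge and dock below 0.012 m and z of gauge in the frame of dock below 0.015 m and angle between the y axis of gauge and the y axis of dock, either way round below 0.2 rad and angle between gauge's own z axis and vertical below 0.1 rad and y of gauge_flange in the frame of dock above 0.03 m and linear speed of gauge below 0.02 m/s), for 0.2 s.
At the end, for the whole second after the job is handed in: The gauge lies flat on the dock's pad within 12 mm of its centre and 0.2 rad of its direction, flange towards the port; each bottle stands upright on the disc of its own colour within 12 mm of its centre; all at rest (horizontal distance between gauge and dock below 0.012 m and z of gauge in the frame of dock below 0.015 m and angle between the y axis of gauge and the y axis of dock, either way round below 0.2 rad and angle between each of gauge, red_bottle, blue_bottle, yellow_bottle's own z axis and vertical below 0.1 rad and y of gauge_flange in the frame of dock above 0.03 m and linear speed of each of gauge, red_bottle, blue_bottle, yellow_bottle below 0.02 m/s and horizontal distance between red_bottle and red_disc below 0.012 m and z of red_bottle in the frame of red_disc below 0.006 m and horizontal distance between blue_bottle and blue_disc below 0.012 m and z of blue_bottle in the frame of blue_disc below 0.006 m and horizontal distance between yellow_bottle and yellow_disc below 0.012 m and z of yellow_bottle in the frame of yellow_disc below 0.006 m); the robot touches nothing.
It fails at once if a bottle is tipped over (more than 0.6 rad) (angle between any of red_bottle, blue_bottle, yellow_bottle's own z axis and vertical above 0.6 rad).
It also fails if it takes over 139 s, if anything falls off the work surface, if the arm or the gripper's body presses on something with over 40 N, if the wrist force passes 120 N, or if a joint passes its speed limit or range.

ROBOT

A 6-joint arm with a two-finger parallel gripper is mounted at the origin on the work surface. World frame = base frame: x ahead of the robot, y to its left, z up, the work surface at z = 0. Lengths are in m, angles in degrees, forces in N, time in s.
With the tool pointing down it reaches from about 0.375 to 0.9 m from the base axis. Payload 3.1 kg.
Tool frame: the origin (TCP) lies on the centre line of the jaws, within the pads' length; the fingertips stand 8 mm ahead of it and the grasp point (between the pads) lies 11 mm behind it; z points along the fingers, y is the direction in which the jaws open and shut (so a half turn about z gives the same grasp; the last joint's range is limited). The gripper opens to 87 mm and grips with 3 to 60 N. Pads are 19 mm wide; open, the fingers measure 117 mm over their backs; the gripper's body (75 mm by 190 mm) begins 51 mm behind the grasp point.
Start: joints at [-80.014, 30.224, 82.088, -0, 67.689, -10.227], TCP at [0.216, -0.586, 0.231] pointing down, gripper open.
Joint ranges: [-176.69, 176.69], [-43.24, 126.21], [12.49, 139.97], [-82, 262], [0, 151.66], [-163.58, 163.58]. Speed limits (degrees/s): [159.86, 159.86, 180, 180, 180, 180].

INTERFACE

Orientations are given as a 3x3 rotation matrix whose columns are the frame's x, y, z axes.
In Python, from rig import * gives the robot as it stands. The module is installed in compiled form; this text tells all that it offers.
- The arm moves only by the tool arm_command, never from a script. Its argument "commands" is a list of rows, each an object with "translation": the shift along the tool's x, y, z scaled (see below), a list of three; "dr": the turn, a rotation vector about the tool's x, y, z scaled (see below), a list of three; "jaw": the closure, from 0 (fully open) to 1 (shut). In form: [{"translation": [x, y, z], "dr": [ax, ay, az], "jaw": jaw}, ...]. A call has 1 to 12 rows; each row shifts and turns the commanded pose from where the row before left it, along the tool's axes as they then stand; what a row does not reach is not made up. The controller multiplies each number of a shift by 25 mm and each number of a turn by 6 degrees. A row lasts 1/12 s, in which the tool goes at most 41.7 mm and 7.16 degrees, less where a joint would pass 70% of its speed; a pose out of reach is approached as far as the arm can. A call with a number of a shift or a turn outside -1 to 1 is refused whole. A call with a gripper value outside its range is refused whole. The fingers move at their own pace and stop on an object; the grip force is fixed at half the most. Time passes only in rows, so rows that do not move let the fingers close. It gives the time, the measured TCP pose, the force and the opening at its end, in the units of the state.
- read_state(): the state, without advancing time (a new reading comes with each control period).
- capture(name): name is "scene" or "side" or "wrist"; returns (picture, depth): 420x560x3 uint8, red, green, blue; 420x560 float32, m along the optical axis (not along the pixel's ray), 0 where there is no reading.
- camera_model(name): a dict with "intrinsics" (3x3 intrinsics, pixels), "pose" (4x4, takes a point from camera to world coordinates); the wrist camera has in their place "mount" (4x4, takes a point from camera to tool coordinates, whose origin is the TCP and whose axes are the flange's). Camera axes: x right, y down, z forward; pixel columns grow to the right and rows downward; lengths in m; the calibration is good to about 2 mm. A picture is of the moment at which its call begins: read the wrist's pose just before it. camera_model takes no time and is no camera call.
- hand_in(): hands the job in, once; it reports no verdict.
The state is a dict: "time_s": time; "joint_positions": joint angles; "qvel": joint speeds; "tau": joint torques, N m; "position": TCP position; "tcp_rot": TCP orientation; "force": force on the tool from outside, world axes, zero at the start; "moment": the same for the moment, N m; "opening": opening from 0.0 (shut) to 1.0 (fully open).
Only numpy, scipy, OpenCV 4.12 (cv2) and the standard library are available. Lean on these libraries where they do the work, as an engineer would, in place of code of your own. Each camera call takes 0.05 s, during which the arm holds its last target.

## Working session

There is one attempt and no reset: what is moved stays moved. The work goes in short steps, Python scripts to look and compute and a tool call to move; the robot and the scene stay as the last step left them, time stands still between calls to the robot, and variables do not carry over. Pictures are saved under pics/ and viewed, and the job is handed in when it is done.

Besides the shell and the picture viewer there is one more tool, called after "Emit:" as name([rows], argument=value, ...), one row to a line, values as JSON. arm_command: Moves the arm, as the interface text tells. Its arguments: {"type":"object","properties":{"commands":{"type":"array"}},"required":["commands"]}

```bash
mkdir -p pics; cat > h.py <<'E'
from rig import *
import numpy as np, cv2
def snap(name,tag):
    s=read_state(); im,d=capture(name)
    cv2.imwrite(f'pics/{tag}.png',im[:,:,::-1]); np.savez(f'pics/{tag}.npz',im=im,d=d,pos=s['position'],rot=s['tcp_rot'])
    return im,d
def world(name,tag):
    z=np.load(f'pics/{tag}.npz'); d=z['d']; m=camera_model(name); K=np.array(m['intrinsics'])
    if 'pose' in m: T=np.array(m['pose'])
    else:
        P=np.eye(4);P[:3,:3]=z['rot'];P[:3,3]=z['pos'];T=P@np.array(m['mount'])
    v,u=np.mgrid[0:d.shape[0],0:d.shape[1]]
    p=np.stack([(u-K[0,2])/K[0,0]*d,(v-K[1,2])/K[1,1]*d,d],-1)
    w=p@T[:3,:3].T+T[:3,3]; w[d==0]=np.nan
    return z['im'],w
E
python3 - <<'E'
from h import *
s=read_state(); print(s)
for n in ['scene','side']: snap(n,n+'0'); print(n,camera_model(n))
print(camera_model('wrist'))
E
```

```text
{'time_s': 0.0, 'joint_positions': array([-8.00127786e+01,  3.02792611e+01,  8.21549753e+01, -1.20451056e-03,
        6.76880933e+01, -1.02298874e+01]), 'qvel': array([ 0.08057558, -0.01544292, -0.00861173,  0.0627067 ,  0.06318089,
        0.02748008]), 'tau': array([-6.63067094e-04, -4.40045571e+01, -1.76588702e+01,  6.31577242e-02,
        5.80914749e-02, -1.49076363e-04]), 'position': array([ 0.21585906, -0.58579641,  0.22957627]), 'tcp_rot': array([[ 9.38387178e-01,  3.45585521e-01, -3.89433209e-04],
       [ 3.45585553e-01, -9.38384899e-01,  2.09932694e-03],
       [ 3.60058752e-04, -2.10456397e-03, -9.99997721e-01]]), 'force': array([-0.39478124,  0.02729193, -0.35823587]), 'moment': array([0.0233346 , 0.02185792, 0.0184249 ]), 'opening': 0.9981620701581798}
scene {'intrinsics': array([[447.67933313,   0.        , 281.36894337],
       [  0.        , 447.67933313, 211.08867736],
       [  0.        ,   0.        ,   1.        ]]), 'pose': array([[ 0.7923939 ,  0.35564812, -0.49560703,  0.96858404],
       [ 0.60993936, -0.44958545,  0.65256946, -0.57030769],
       [ 0.0092673
[... 355 characters left out ...]
  [-0.51825794,  0.62305078, -0.58584676,  0.5713114 ],
       [-0.00189312, -0.68585522, -0.72773555,  0.7590168 ],
       [ 0.        ,  0.        ,  0.        ,  1.        ]])}
{'intrinsics': array([[318.37080664,   0.        , 279.8162672 ],
       [  0.        , 318.37080664, 205.60764914],
       [  0.        ,   0.        ,   1.        ]]), 'mount': array([[ 1.41090075e-03, -9.59972313e-01, -2.80091356e-01,
         7.65917958e-02],
       [ 9.99998798e-01,  1.17449292e-03,  1.01187830e-03,
        -9.84289854e-04],
       [-6.42409834e-04, -2.80092447e-01,  9.59972817e-01,
        -1.55498857e-01],
       [ 0.00000000e+00,  0.00000000e+00,  0.00000000e+00,
         1.00000000e+00]])}
```

View pics/scene0.png

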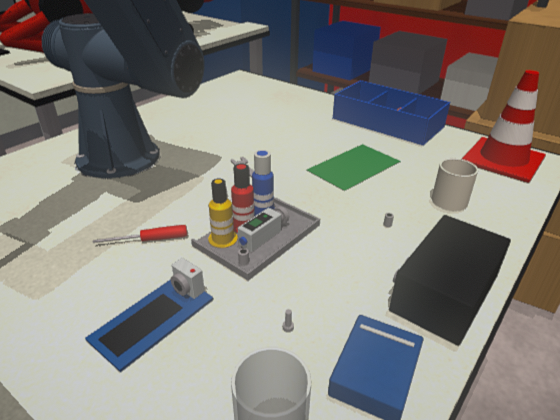

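View pics/side0.png

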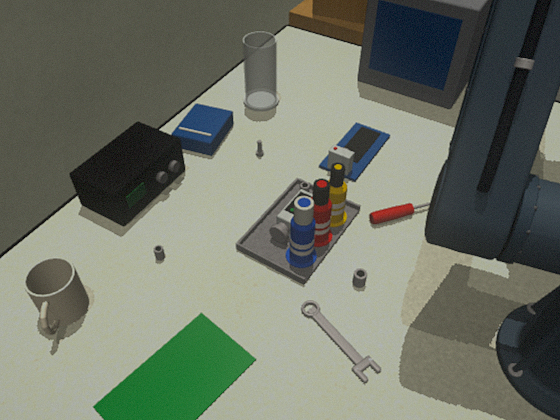

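```bash
cat > seg.py <<'E'
from h import *
def rect(p):
    r=cv2.minAreaRect(p.astype(np.float32)); return np.round(r[0],4),np.round(r[1],4),round(r[2],2)
for n in ['scene','side']:
    im,w=world(n,n+'0'); hsv=cv2.cvtColor(im,cv2.COLOR_RGB2HSV); H,S,V=[hsv[...,i].astype(int) for i in range(3)]
    z=w[...,2]; box=(w[...,0]>.3)&(w[...,0]<.7)&(abs(w[...,1])<.5)&np.isfinite(z)
    m=box&(H>50)&(H<75)&(S>150)&(z<.01); p=w[m]; print(n,'mat',len(p),rect(p[:,:2]),np.median(p[:,2]))
    m=(box&(H>100)&(H<118)&(S>140)&(z<.02)&(w[...,1]<-.1))
    p=w[m]; print('dock blue',len(p),rect(p[:,:2]),np.median(p[:,2]), p.min(0),p.max(0))
    m=(box&(V<60)&(z<.02)&(z>.003)&(w[...,1]<-.1)); p=w[m]
    if len(p):print('pad',len(p),rect(p[:,:2]),np.median(p[:,2]))
    m=box&(z>.05)&(z<.065)&(w[...,1]<-.1); p=w[m]
    if len(p):print('block',len(p),rect(p[:,:2]),np.median(p[:,2]))
    for nm,c in dict(red=(H<8)|(H>172),yel=(H>20)&(H<33),blue=(H>100)&(H<125)).items():
        m=box&c&(S>120)&(z>.125)&(z<.16); p=w[m]; print(nm,'spot',len(p),np.median(p,0) if len(p) else '')
    m=box&(z>.11)&(z<.165); k,lab=cv2.connectedComponents(m.astype(np.uint8))
    for i in range(1,k):
        p=w[lab==i]
        if len(p)>15: 
            q=p[p[:,2]>p[:,2].max()-.006]; print('cap',len(p),rect(q[:,:2]),q[:,2].max(),im[lab==i].mean(0).round())
    m=box&(z>.048)&(z<.056)&(abs(w[...,1])<.12); p=w[m]; print('gauge top',len(p),rect(p[:,:2]))
E
python3 seg.py
```

```text
scene mat 0 (array([0., 0.]), array([0., 0.]), 0.0) nan
dock blue 1409 (array([ 0.505 , -0.3149]), array([0.1609, 0.0894]), 89.26) 0.007803096290560085 [ 0.45935699 -0.39571935  0.00431375] [ 0.54887658 -0.23390838  0.01076533]
pad 1411 (array([ 0.5046, -0.3301]), array([0.1069, 0.0502]), 88.74) 0.009770257215600653
block 495 (array([ 0.4926, -0.1719]), array([0.0527, 0.1549]), 16.97) 0.05713402706467652
red spot 40 [ 0.45670612 -0.02466903  0.14526969]
yel spot 32 [ 0.45416884 -0.08495056  0.14003525]
blue spot 31 [0.45887505 0.03461    0.14992744]
cap 395 (array([0.4609, 0.033 ]), array([0.0325, 0.0341]), 48.15) 0.1513923999903971 [131. 132. 133.]
cap 332 (array([ 0.4595, -0.0277]), array([0.0266, 0.0299]), 42.1) 0.14680445014596716 [84. 70. 66.]
cap 266 (array([ 0.457 , -0.0879]), array([0.0245, 0.0238]), 26.23) 0.1418575316482707 [83. 78. 61.]
gauge top 764 (array([ 0.4887, -0.0338]), array([0.1539, 0.0865]), 88.02)
side mat 8836 (array([0.5062, 0.3508]), array([0.2178, 0.1299]), 79.18) 0.003364710306352492
dock blue 464 (array([ 0.5059, -0.2977]), array([0.1825, 0.0869]), 88.75) 0.007603770794602227 [ 0.46061937 -0.38925756  0.00136368] [ 0.55063842 -0.20620013  0.01172789]
pad 615 (array([ 0.4897, -0.2441]), array([0.1774, 0.2737]), 4.76) 0.009670389364419552
block 240 (array([ 0.5094, -0.2204]), array([0.0355, 0.0504]), 89.26) 0.05702392067595713
red spot 72 [ 0.45906856 -0.02257309  0.14541928]
yel spot 42 [ 0.45677416 -0.08240551  0.14045815]
blue spot 85 [0.46161638 0.03757055 0.15053381]
cap 269 (array([ 0.4573, -0.0825]), array([0.0248, 0.0264]), 11.81) 0.14252371411863574 [63. 59. 38.]
cap 913 (array([0.4619, 0.0153]), array([0.0319, 0.0788]), 1.04) 0.1535371501063708 [84. 79. 78.]
gauge top 505 (array([ 0.4858, -0.0139]), array([0.1482, 0.0958]), 87.83)
  return _methods._mean(a, axis=axis, dtype=dtype,
  ret = ret.dtype.type(ret / rcount)
```

Emit:
arm_command([
  {"translation": [0,0,-0.3],"dr": [0,0,-0.94],"jaw": 0},
  {"translation": [0,0,-0.3],"dr": [0,0,-0.94],"jaw": 0},
  {"translation": [0,0,-0.3],"dr": [0,0,-0.94],"jaw": 0},
  {"translation": [0,0,-0.3],"dr": [0,0,-0.94],"jaw": 0},
  {"translation": [0,0,-0.3],"dr": [0,0,-0.94],"jaw": 0},
  {"translation": [0,0,-0.3],"dr": [0,0,-0.94],"jaw": 0},
  {"translation": [0,0,-0.3],"dr": [0,0,-0.94],"jaw": 0},
  {"translation": [0,0,-0.3],"dr": [0,0,-0.94],"jaw": 0},
  {"translation": [0,0,-0.3],"dr": [0,0,-0.94],"jaw": 0},
  {"translation": [0,0,-0.3],"dr": [0,0,-0.94],"jaw": 0},
  {"translation": [0,0,-0.3],"dr": [0,0,-0.94],"jaw": 0},
  {"translation": [0,0,-0.3],"dr": [0,0,-0.94],"jaw": 0},
])

```text
time_s: 1.1
position: [0.2159, -0.5861, 0.3203]
tcp_rot: [[0.032, 0.999, -0.0], [0.999, -0.032, 0.001], [0.001, -0.0, -1.0]]
force: [0.2, 0.2, 0.2]
opening: 1.002
```

```bash
cat >> h.py <<'E'
def go(x,y,z,yaw_tool_y=None):
    """shift from the present pose in tool axes (units of 25 mm) and turn (units of 6 deg, tool z)"""
    s=read_state(); R=np.array(s['tcp_rot']); p=np.array(s['position'])
    d=R.T@(np.array([x,y,z])-p)/.025
    ya=np.degrees(np.arctan2(R[1,1],R[0,1]))
    print('t',round(s['time_s'],2),'pos',p.round(4),'tooly yaw',round(ya,2),'tilt',np.degrees(R[:2,2]).round(2),'open',round(s['opening'],3))
    print(' shift units',d.round(2),'' if yaw_tool_y is None else 'turn units %.2f'%(-((yaw_tool_y-ya+180)%360-180)/6))
E
python3 -c "
from h import *
go(.45,-.02,.32,-2.2)"
```

```text
t 1.1 pos [ 0.2159 -0.5861  0.3203] tooly yaw -1.83 tilt [-0.01  0.08] open 1.002
 shift units [22.93  8.64  0.04] turn units 0.06
```

Emit:
arm_command([
  {"translation": [0.95,0.36,0],"dr": [0,0,0],"jaw": 0},
  {"translation": [0.95,0.36,0],"dr": [0,0,0],"jaw": 0},
  {"translation": [0.95,0.36,0],"dr": [0,0,0],"jaw": 0},
  {"translation": [0.95,0.36,0],"dr": [0,0,0],"jaw": 0},
  {"translation": [0.95,0.36,0],"dr": [0,0,0],"jaw": 0},
  {"translation": [0.95,0.36,0],"dr": [0,0,0],"jaw": 0},
  {"translation": [0.95,0.36,0],"dr": [0,0,0],"jaw": 0},
  {"translation": [0.95,0.36,0],"dr": [0,0,0],"jaw": 0},
  {"translation": [0.95,0.36,0],"dr": [0,0,0],"jaw": 0},
  {"translation": [0.95,0.36,0],"dr": [0,0,0],"jaw": 0},
  {"translation": [0.95,0.36,0],"dr": [0,0,0],"jaw": 0},
  {"translation": [0.95,0.36,0],"dr": [0,0,0],"jaw": 0},
])

```text
time_s: 2.1
position: [0.3345, -0.3042, 0.3202]
tcp_rot: [[0.037, 0.999, -0.0], [0.999, -0.037, 0.001], [0.001, -0.0, -1.0]]
force: [-0.1, -0.5, 0.3]
opening: 1.001
```

Emit:
arm_command([
  {"translation": [0.95,0.36,0],"dr": [0,0,0],"jaw": 0},
  {"translation": [0.95,0.36,0],"dr": [0,0,0],"jaw": 0},
  {"translation": [0.95,0.36,0],"dr": [0,0,0],"jaw": 0},
  {"translation": [0.95,0.36,0],"dr": [0,0,0],"jaw": 0},
  {"translation": [0.95,0.36,0],"dr": [0,0,0],"jaw": 0},
  {"translation": [0.95,0.36,0],"dr": [0,0,0],"jaw": 0},
  {"translation": [0.95,0.36,0],"dr": [0,0,0],"jaw": 0},
  {"translation": [0.95,0.36,0],"dr": [0,0,0],"jaw": 0},
  {"translation": [0.95,0.36,0],"dr": [0,0,0],"jaw": 0},
  {"translation": [0.95,0.36,0],"dr": [0,0,0],"jaw": 0},
  {"translation": [0.7,0.36,0],"dr": [0,0,0],"jaw": 0},
  {"translation": [0.3,0,0],"dr": [0,0,0.06],"jaw": 0},
])

```text
time_s: 3.1
position: [0.4439, -0.045, 0.3204]
tcp_rot: [[0.041, 0.999, 0.001], [0.999, -0.041, 0.001], [0.001, 0.001, -1.0]]
force: [-1.0, -0.1, 0.3]
opening: 1.002
```

```bash
python3 -c "
from h import *
go(.45,-.02,.32,-2.2)
snap('wrist','w0')
im,w=world('wrist','w0')
import seg" ; sed -i "s/for n in \['scene','side'\]/for n in ['wrist']/; s/n+'0'/'w0'/" seg.py; python3 seg.py
```

```text
t 3.1 pos [ 0.4439 -0.045   0.3204] tooly yaw -2.33 tilt [0.03 0.04] open 1.002
 shift units [1.01 0.2  0.02] turn units -0.02
scene mat 0 (array([0., 0.]), array([0., 0.]), 0.0) nan
dock blue 1409 (array([ 0.505 , -0.3149]), array([0.1609, 0.0894]), 89.26) 0.007803096290560085 [ 0.45935699 -0.39571935  0.00431375] [ 0.54887658 -0.23390838  0.01076533]
pad 1411 (array([ 0.5046, -0.3301]), array([0.1069, 0.0502]), 88.74) 0.009770257215600653
block 495 (array([ 0.4926, -0.1719]), array([0.0527, 0.1549]), 16.97) 0.05713402706467652
red spot 40 [ 0.45670612 -0.02466903  0.14526969]
yel spot 32 [ 0.45416884 -0.08495056  0.14003525]
blue spot 31 [0.45887505 0.03461    0.14992744]
cap 395 (array([0.4609, 0.033 ]), array([0.0325, 0.0341]), 48.15) 0.1513923999903971 [131. 132. 133.]
cap 332 (array([ 0.4595, -0.0277]), array([0.0266, 0.0299]), 42.1) 0.14680445014596716 [84. 70. 66.]
cap 266 (array([ 0.457 , -0.0879]), array([0.0245, 0.0238]), 26.23) 0.1418575316482707 [83. 78. 61.]
gauge top 764 (array([ 0.4887, -0.0338]), array([0.1539, 0.0865]), 88.02)
side mat 8836 (array([0.5062, 0.3508]),
[... 1075 characters left out ...]
3, -0.1843]), array([0.2742, 0.257 ]), 46.15) 0.011493566202947142
red spot 284 [ 0.45901356 -0.02370291  0.14678611]
yel spot 160 [ 0.45662213 -0.08329431  0.14179764]
blue spot 391 [0.46134492 0.03580282 0.15190295]
cap 950 (array([0.4611, 0.0357]), array([0.0329, 0.0323]), 87.64) 0.15407712421598557 [101. 114. 137.]
cap 706 (array([ 0.4587, -0.0241]), array([0.0287, 0.0283]), 87.77) 0.14912323891822998 [81. 31. 29.]
cap 535 (array([ 0.4567, -0.0833]), array([0.0247, 0.0245]), 87.91) 0.14326826519242497 [70. 62. 28.]
gauge top 1928 (array([ 0.4838, -0.0259]), array([0.1153, 0.0956]), 88.17)
  return _methods._mean(a, axis=axis, dtype=dtype,
  ret = ret.dtype.type(ret / rcount)
  return _methods._mean(a, axis=axis, dtype=dtype,
  ret = ret.dtype.type(ret / rcount)
```

View pics/w0.png

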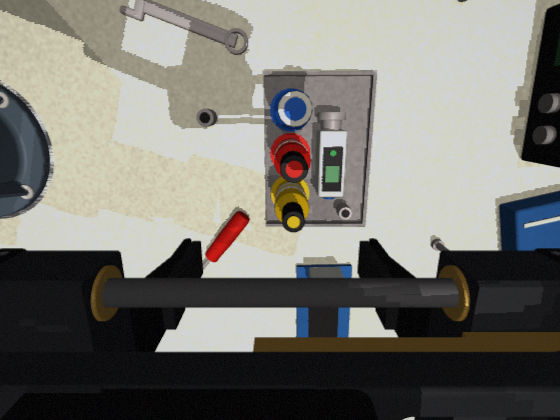

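```bash
python3 - <<'E'
from h import *
go(.461,.0357,.121,-2.15)
im,w=world('wrist','w0')
z=w[...,2]
m=(z>.046)&(z<.06)&(w[...,0]>.485)&(w[...,0]<.56)&(abs(w[...,1])<.1)
p=w[m]; print('gauge',len(p),cv2.minAreaRect(p[:,:2].astype(np.float32)),p.min(0),p.max(0))
m=(z>.046)&(z<.06)&(w[...,1]<-.15)&(w[...,0]>.4)&(w[...,0]<.6); p=w[m]; print('block',len(p),cv2.minAreaRect(p[:,:2].astype(np.float32)) if len(p) else 0)
for n in ['scene','side']:
    im,w=world(n,n+'0'); hsv=cv2.cvtColor(im,cv2.COLOR_RGB2HSV).astype(int); z=w[...,2]
    m=(w[...,1]>.1)&(hsv[...,0]>40)&(hsv[...,0]<85)&(hsv[...,1]>110)&(abs(z)<.03)&(w[...,0]>.3)&(w[...,0]<.7); p=w[m]; print(n,'mat',len(p),cv2.minAreaRect(p[:,:2].astype(np.float32)),np.median(p[:,2]))
    m=(z>.046)&(z<.06)&(w[...,0]>.495)&(w[...,0]<.56)&(abs(w[...,1])<.1); p=w[m];print('gauge',cv2.minAreaRect(p[:,:2].astype(np.float32)))
    m=(z>.052)&(z<.06)&(w[...,1]<-.18)&(w[...,0]>.4)&(w[...,0]<.6)&(w[...,1]>-.3); p=w[m]; print('block',len(p),cv2.minAreaRect(p[:,:2].astype(np.float32)))
E
```

```text
t 3.15 pos [ 0.4428 -0.0446  0.3202] tooly yaw -2.34 tilt [-0.05  0.08] open 1.0
 shift units [3.23 0.6  7.97] turn units -0.03
gauge 1948 ((0.5136755704879761, -0.024843957275152206), (0.11117919534444809, 0.03608237951993942), 87.8238525390625) [ 0.49369217 -0.08052315  0.0461027 ] [0.5323899  0.03110506 0.05711788]
block 11 ((0.5143900513648987, -0.20744387805461884), (0.00048357603373005986, 0.03310304507613182), 87.62207794189453)
scene mat 1958 ((0.504752516746521, 0.34645575284957886), (0.2186194807291031, 0.1282089352607727), 80.0156021118164) 0.002252720867734148
gauge ((0.5139274001121521, -0.0283532552421093), (0.11444929987192154, 0.03700978681445122), 87.48307037353516)
block 363 ((0.5075958967208862, -0.22773022949695587), (0.0344572477042675, 0.05209888890385628), 85.95684814453125)
side mat 9102 ((0.5060920715332031, 0.350214421749115), (0.2194836437702179, 0.12986309826374054), 79.18193817138672) 0.003358462799809836
gauge ((0.5176876783370972, -0.02351442351937294), (0.11429806053638458, 0.031180229038000107), 87.71219635009766)
block 212 ((0.5090696811676025, -0.21736033260822296), (0.050158075988292694, 0.030013740062713623), 1.5435630083084106)
```

Emit:
arm_command([
  {"translation": [0.8,0.15,1],"dr": [0,0,0],"jaw": 0},
  {"translation": [0.8,0.15,1],"dr": [0,0,0],"jaw": 0},
  {"translation": [0.8,0.15,1],"dr": [0,0,0],"jaw": 0},
  {"translation": [0.8,0.15,1],"dr": [0,0,0],"jaw": 0},
  {"translation": [0,0,0.9],"dr": [0,0,0],"jaw": 0},
  {"translation": [0,0,0.9],"dr": [0,0,0],"jaw": 0},
  {"translation": [0,0,0.8],"dr": [0,0,0],"jaw": 0},
  {"translation": [0,0,0.7],"dr": [0,0,0],"jaw": 0},
  {"translation": [0,0,0.65],"dr": [0,0,0],"jaw": 0},
  {"translation": [0,0,0],"dr": [0,0,0],"jaw": 0},
])

```text
time_s: 3.98
position: [0.4591, 0.0317, 0.1193]
tcp_rot: [[0.044, 0.999, -0.007], [0.999, -0.044, 0.001], [0.0, -0.007, -1.0]]
force: [-0.6, 0.0, 0.5]
opening: 0.998
```

```bash
python3 -c "
from h import *
go(.461,.0357,.121,-2.15);snap('side','s1')"
```

```text
t 3.98 pos [0.4591 0.0317 0.1193] tooly yaw -2.51 tilt [-0.38  0.04] open 0.998
 shift units [ 0.17  0.07 -0.07] turn units -0.06
```

View pics/s1.png

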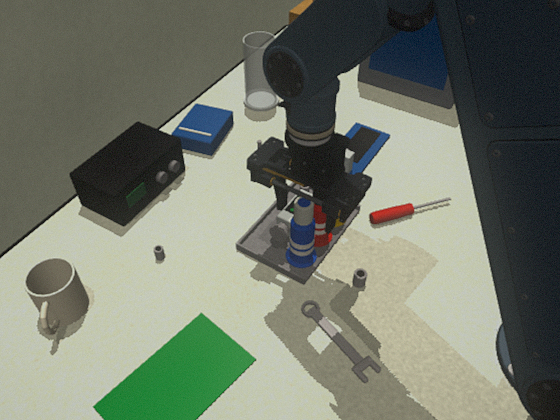

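Emit:
arm_command([
  {"translation": [0.17,0.07,-0.05],"dr": [-0.06,0,0],"jaw": 0},
  {"translation": [0,0,0],"dr": [0,0,0],"jaw": 0.3},
  {"translation": [0,0,0],"dr": [0,0,0],"jaw": 0.6},
  {"translation": [0,0,0],"dr": [0,0,0],"jaw": 1},
  {"translation": [0,0,0],"dr": [0,0,0],"jaw": 1},
  {"translation": [0,0,0],"dr": [0,0,0],"jaw": 1},
])

```text
time_s: 4.53
position: [0.4635, 0.0365, 0.1235]
tcp_rot: [[0.043, 0.999, 0.007], [0.999, -0.043, -0.0], [-0.0, 0.007, -1.0]]
force: [-0.6, 0.2, 0.1]
opening: 0.71
```

```bash
python3 -c "
from h import *
go(.461,.0357,.121,-2.15);print(read_state()['force'])"
```

```text
t 4.53 pos [0.4635 0.0365 0.1235] tooly yaw -2.45 tilt [ 0.42 -0.03] open 0.71
 shift units [-0.04 -0.1   0.1 ] turn units -0.05
[-0.55532858  0.1688008   0.05672529]
```

Emit:
arm_command([
  {"translation": [-0.04,-0.08,0.08],"dr": [0.06,0,0],"jaw": 1},
  {"translation": [0,0,0],"dr": [0,0,0],"jaw": 1},
  {"translation": [0,0,0],"dr": [0,0,0],"jaw": 1},
  {"translation": [0,0,0],"dr": [0,0,0],"jaw": 1},
])

```text
time_s: 4.87
position: [0.4612, 0.0356, 0.1209]
tcp_rot: [[0.043, 0.999, -0.0], [0.999, -0.043, 0.0], [0.0, -0.0, -1.0]]
force: [0.7, 1.0, 0.4]
opening: 0.402
```

```bash
python3 -c "
from h import *
go(.461,.0357,.121,-2.15);print(read_state()['force'])"
```

```text
t 4.87 pos [0.4612 0.0356 0.1209] tooly yaw -2.47 tilt [-0.02  0.  ] open 0.402
 shift units [ 0.01 -0.01 -0.  ] turn units -0.05
[0.66910213 0.98296375 0.44156664]
```

Emit:
arm_command([
  {"translation": [0,0,0],"dr": [0,0,0],"jaw": 1},
  {"translation": [0,0,-0.4],"dr": [0,0,0],"jaw": 1},
  {"translation": [0,0,-0.8],"dr": [0,0,0],"jaw": 1},
  {"translation": [0,0,-0.8],"dr": [0,0,0],"jaw": 1},
  {"translation": [0.3,0,-0.4],"dr": [0,0,0],"jaw": 1},
  {"translation": [0.6,0.1,0],"dr": [0,0,0],"jaw": 1},
  {"translation": [0.95,0.1,0],"dr": [0,0,0],"jaw": 1},
  {"translation": [0.95,0.1,0],"dr": [0,0,0],"jaw": 1},
  {"translation": [0.95,0.1,0],"dr": [0,0,0],"jaw": 1},
  {"translation": [0.95,0.1,0],"dr": [0,0,0],"jaw": 1},
  {"translation": [0.95,0.1,0],"dr": [0,0,0],"jaw": 1},
])

```text
time_s: 5.78
position: [0.4817, 0.1771, 0.1805]
tcp_rot: [[0.043, 0.999, -0.002], [0.999, -0.043, -0.0], [-0.0, -0.002, -1.0]]
force: [0.2, -0.2, -2.5]
opening: 0.386
```

Emit:
arm_command([
  {"translation": [0.95,0.1,0],"dr": [0,0,0],"jaw": 1},
  {"translation": [0.95,0.1,0],"dr": [0,0,0],"jaw": 1},
  {"translation": [0.95,0.1,0],"dr": [0,0,0],"jaw": 1},
  {"translation": [0.95,0.1,0],"dr": [0,0,0],"jaw": 1},
  {"translation": [0.95,0.1,0],"dr": [0,0,0],"jaw": 1},
  {"translation": [0.95,0.1,0],"dr": [0,0,0],"jaw": 1},
  {"translation": [0.95,0.1,0],"dr": [0,0,0],"jaw": 1},
  {"translation": [0.95,0.1,0],"dr": [0,0,0],"jaw": 1},
  {"translation": [0.95,0.1,0],"dr": [0,0,0],"jaw": 1},
  {"translation": [0.6,0.1,0],"dr": [0,0,0],"jaw": 1},
  {"translation": [0.3,0,0],"dr": [0,0,0],"jaw": 1},
  {"translation": [0,0,0],"dr": [0,0,0],"jaw": 1},
])

```text
time_s: 6.78
position: [0.5167, 0.4122, 0.18]
tcp_rot: [[0.041, 0.999, -0.001], [0.999, -0.041, -0.0], [-0.0, -0.001, -1.0]]
force: [-0.0, 0.6, -3.4]
opening: 0.38
```

```bash
python3 -c "
from h import *
snap('side','s2')
go(.517,.412,.1145,-2.15);print(read_state()['force'])"
```

```text
t 6.83 pos [0.5166 0.4108 0.18  ] tooly yaw -2.4 tilt [-0.11 -0.09] open 0.385
 shift units [0.05 0.02 2.62] turn units -0.04
[-0.73357229 -0.11534012 -2.35523758]
```

View pics/s2.png

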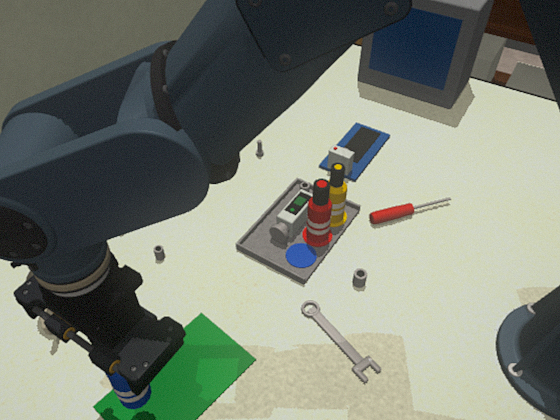

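Emit:
arm_command([
  {"translation": [0,0,0.8],"dr": [0,0,0],"jaw": 1},
  {"translation": [0,0,0.8],"dr": [0,0,0],"jaw": 1},
  {"translation": [0,0,0.5],"dr": [0,0,0],"jaw": 1},
  {"translation": [0,0,0.3],"dr": [0,0,0],"jaw": 1},
  {"translation": [0,0,0.15],"dr": [0,0,0],"jaw": 1},
  {"translation": [0,0,0.05],"dr": [0,0,0],"jaw": 1},
  {"translation": [0,0,0],"dr": [0,0,0],"jaw": 1},
  {"translation": [0,0,0],"dr": [0,0,0],"jaw": 1},
])

```text
time_s: 7.5
position: [0.5182, 0.4112, 0.117]
tcp_rot: [[0.043, 0.999, 0.002], [0.999, -0.043, 0.001], [0.001, 0.002, -1.0]]
force: [0.6, -0.0, -3.9]
opening: 0.387
```

```bash
python3 -c "
from h import *
go(.517,.412,.1145,-2.15);print(read_state()['force'])
_,w=world('side','s2');im=np.load('pics/s2.npz')['im']; hsv=cv2.cvtColor(im,cv2.COLOR_RGB2HSV).astype(int)
m=(hsv[...,0]>105)&(hsv[...,0]<125)&(hsv[...,1]>150)&(w[...,2]<.015)&(abs(w[...,1])<.1)&(w[...,0]<.52); print(cv2.minAreaRect(w[m][:,:2].astype(np.float32)))
"
```

```text
t 7.5 pos [0.5182 0.4112 0.117 ] tooly yaw -2.47 tilt [0.09 0.05] open 0.387
 shift units [ 0.03 -0.05  0.1 ] turn units -0.05
[ 0.6388915  -0.009928   -3.94651071]
((0.4613824486732483, 0.03877653926610947), (0.05392523482441902, 0.05582308769226074), 63.8310546875)
```

Emit:
arm_command([
  {"translation": [0,0,0.1],"dr": [0,0,0],"jaw": 1},
  {"translation": [0,0,0],"dr": [0,0,0],"jaw": 1},
  {"translation": [0,0,0],"dr": [0,0,0],"jaw": 1},
])

```text
time_s: 7.75
position: [0.5178, 0.4112, 0.114]
tcp_rot: [[0.043, 0.999, 0.001], [0.999, -0.043, 0.0], [0.0, 0.001, -1.0]]
force: [-0.3, 0.1, -2.3]
opening: 0.38
```

Emit:
arm_command([
  {"translation": [0,0,0.03],"dr": [0,0,0],"jaw": 1},
  {"translation": [0,0,0],"dr": [0,0,0],"jaw": 0.5},
  {"translation": [0,0,0],"dr": [0,0,0],"jaw": 0},
  {"translation": [0,0,0],"dr": [0,0,0],"jaw": 0},
  {"translation": [0,0,0],"dr": [0,0,0],"jaw": 0},
  {"translation": [0,0,-0.3],"dr": [0,0,0],"jaw": 0},
  {"translation": [0,0,-0.8],"dr": [0,0,0],"jaw": 0},
  {"translation": [0,0,-0.8],"dr": [0,0,0],"jaw": 0},
  {"translation": [0,0,-0.8],"dr": [0,0,0],"jaw": 0},
  {"translation": [0,0,-0.4],"dr": [0,0,0],"jaw": 0},
])

```text
time_s: 8.58
position: [0.5187, 0.4118, 0.1935]
tcp_rot: [[0.043, 0.999, 0.004], [0.999, -0.043, 0.002], [0.002, 0.004, -1.0]]
force: [-0.1, 0.4, -0.6]
opening: 0.953
```

```bash
python3 -c "
from h import *
go(.4587,-.0238,.116,-2.15);print(read_state()['force'])
snap('wrist','w1')
snap('side','s3')
"
```

```text
t 8.58 pos [0.5187 0.4118 0.1935] tooly yaw -2.46 tilt [0.23 0.13] open 0.953
 shift units [-17.52  -1.66   3.05] turn units -0.05
[-0.07297113  0.44208923 -0.55912666]
```

View pics/s3.png

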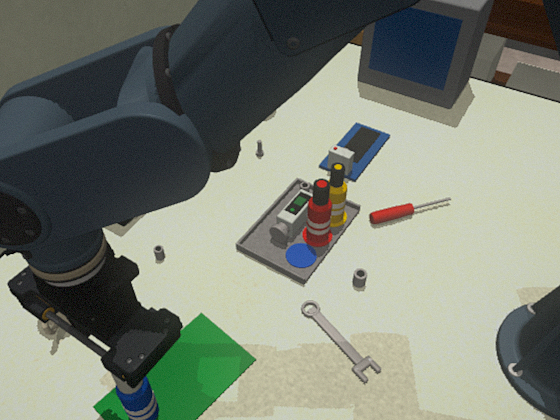

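View pics/w1.png

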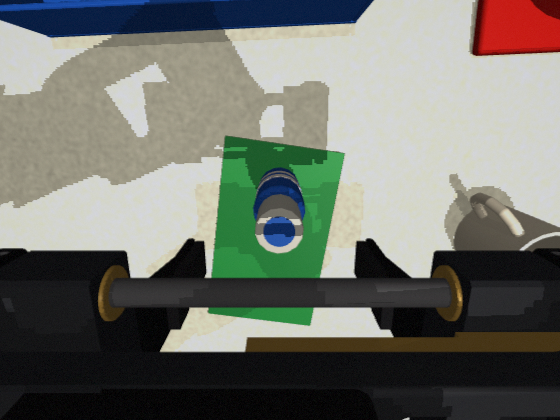

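Emit:
arm_command([
  {"translation": [-0.97,-0.09,0],"dr": [0,0,0],"jaw": 0},
  {"translation": [-0.97,-0.09,0],"dr": [0,0,0],"jaw": 0},
  {"translation": [-0.97,-0.09,0],"dr": [0,0,0],"jaw": 0},
  {"translation": [-0.97,-0.09,0],"dr": [0,0,0],"jaw": 0},
  {"translation": [-0.97,-0.09,0],"dr": [0,0,0],"jaw": 0},
  {"translation": [-0.97,-0.09,0],"dr": [0,0,0],"jaw": 0},
  {"translation": [-0.97,-0.09,0],"dr": [0,0,0],"jaw": 0},
  {"translation": [-0.97,-0.09,0],"dr": [0,0,0],"jaw": 0},
  {"translation": [-0.97,-0.09,0],"dr": [0,0,0],"jaw": 0},
  {"translation": [-0.97,-0.09,0],"dr": [0,0,0],"jaw": 0},
  {"translation": [-0.97,-0.09,0],"dr": [0,0,0],"jaw": 0},
  {"translation": [-0.97,-0.09,0],"dr": [0,0,0],"jaw": 0},
])

```text
time_s: 9.68
position: [0.4768, 0.1203, 0.1892]
tcp_rot: [[0.043, 0.999, -0.002], [0.999, -0.043, -0.0], [-0.0, -0.002, -1.0]]
force: [0.2, -0.1, 0.6]
opening: 0.997
```

Emit:
arm_command([
  {"translation": [-0.95,-0.1,0],"dr": [0,0,0],"jaw": 0},
  {"translation": [-0.95,-0.1,0],"dr": [0,0,0],"jaw": 0},
  {"translation": [-0.95,-0.1,0],"dr": [0,0,0],"jaw": 0},
  {"translation": [-0.95,-0.1,0.2],"dr": [0,0,0],"jaw": 0},
  {"translation": [-0.95,-0.1,0.5],"dr": [0,0,0],"jaw": 0},
  {"translation": [-0.7,-0.08,0.7],"dr": [0,0,0],"jaw": 0},
  {"translation": [-0.4,0,0.7],"dr": [0,0,0],"jaw": 0},
  {"translation": [0,0,0.6],"dr": [0,0,0],"jaw": 0},
  {"translation": [0,0,0.3],"dr": [0,0,0],"jaw": 0},
  {"translation": [0,0,0],"dr": [0,0,0],"jaw": 0},
  {"translation": [0,0,0],"dr": [0,0,0],"jaw": 0},
])

```text
time_s: 10.6
position: [0.4567, -0.0236, 0.1148]
tcp_rot: [[0.043, 0.999, -0.002], [0.999, -0.043, 0.001], [0.001, -0.002, -1.0]]
force: [-0.0, -0.1, 0.5]
opening: 0.998
```

```bash
python3 -c "
from h import *
go(.4587,-.0238,.116,-2.15);print(read_state()['force'])
"
```

```text
t 10.6 pos [ 0.4567 -0.0236  0.1148] tooly yaw -2.44 tilt [-0.1   0.04] open 0.998
 shift units [-0.    0.08 -0.05] turn units -0.05
[-0.02499653 -0.07675519  0.47707202]
```

Close on the red cap, then lift and carry to the mat's middle.

Emit:
arm_command([
  {"translation": [0,0.05,-0.03],"dr": [0,0,0],"jaw": 1},
  {"translation": [0,0,0],"dr": [0,0,0],"jaw": 1},
  {"translation": [0,0,0],"dr": [0,0,0],"jaw": 1},
  {"translation": [0,0,0],"dr": [0,0,0],"jaw": 1},
  {"translation": [0,0,0],"dr": [0,0,0],"jaw": 1},
  {"translation": [0,0,0],"dr": [0,0,0],"jaw": 1},
  {"translation": [0,0,0],"dr": [0,0,0],"jaw": 1},
  {"translation": [0,0,0],"dr": [0,0,0],"jaw": 1},
  {"translation": [0,0,0],"dr": [0,0,0],"jaw": 1},
])

```text
time_s: 11.35
position: [0.4585, -0.0241, 0.116]
tcp_rot: [[0.043, 0.999, -0.0], [0.999, -0.043, 0.0], [0.0, -0.0, -1.0]]
force: [-0.6, -0.2, 0.3]
opening: 0.402
```

```bash
python3 -c "
from h import *
go(.5055,.348,.1085,-2.15);print(read_state()['force'])
"
```

```text
t 11.35 pos [ 0.4585 -0.0241  0.116 ] tooly yaw -2.47 tilt [-0.  0.] open 0.402
 shift units [14.95  1.24  0.3 ] turn units -0.05
[-0.56055659 -0.16552409  0.28810288]
```

Emit:
arm_command([
  {"translation": [0,0,0],"dr": [0,0,0],"jaw": 1},
  {"translation": [0,0,0],"dr": [0,0,0],"jaw": 1},
  {"translation": [0,0,-0.4],"dr": [0,0,0],"jaw": 1},
  {"translation": [0,0,-0.8],"dr": [0,0,0],"jaw": 1},
  {"translation": [0,0,-0.8],"dr": [0,0,0],"jaw": 1},
  {"translation": [0.3,0,-0.4],"dr": [0,0,0],"jaw": 1},
  {"translation": [0.6,0.08,0],"dr": [0,0,0],"jaw": 1},
  {"translation": [0.94,0.08,0],"dr": [0,0,0],"jaw": 1},
  {"translation": [0.94,0.08,0],"dr": [0,0,0],"jaw": 1},
  {"translation": [0.94,0.08,0],"dr": [0,0,0],"jaw": 1},
  {"translation": [0.94,0.08,0],"dr": [0,0,0],"jaw": 1},
  {"translation": [0.94,0.08,0],"dr": [0,0,0],"jaw": 1},
])

```text
time_s: 12.35
position: [0.4759, 0.1163, 0.1757]
tcp_rot: [[0.043, 0.999, -0.001], [0.999, -0.043, -0.0], [-0.0, -0.001, -1.0]]
force: [0.3, -0.9, -1.1]
opening: 0.338
```

Emit:
arm_command([
  {"translation": [0.94,0.08,0],"dr": [0,0,0],"jaw": 1},
  {"translation": [0.94,0.08,0],"dr": [0,0,0],"jaw": 1},
  {"translation": [0.94,0.08,0],"dr": [0,0,0],"jaw": 1},
  {"translation": [0.94,0.08,0],"dr": [0,0,0],"jaw": 1},
  {"translation": [0.94,0.08,0],"dr": [0,0,0],"jaw": 1},
  {"translation": [0.94,0.08,0],"dr": [0,0,0],"jaw": 1},
  {"translation": [0.94,0.08,0],"dr": [0,0,0],"jaw": 1},
  {"translation": [0.94,0.08,0],"dr": [0,0,0],"jaw": 1},
  {"translation": [0.9,0.08,0],"dr": [0,0,0],"jaw": 1},
  {"translation": [0.6,0.08,0],"dr": [0,0,0],"jaw": 1},
  {"translation": [0.3,0,0],"dr": [0,0,0],"jaw": 1},
  {"translation": [0,0,0],"dr": [0,0,0],"jaw": 1},
])

```text
time_s: 13.35
position: [0.506, 0.3484, 0.1753]
tcp_rot: [[0.041, 0.999, -0.001], [0.999, -0.041, -0.0], [-0.0, -0.001, -1.0]]
force: [0.7, 0.2, -2.6]
opening: 0.336
```

```bash
python3 -c "
from h import *
go(.5055,.348,.1085,-2.15);print(read_state()['force'])
"
```

```text
t 13.35 pos [0.506  0.3484 0.1753] tooly yaw -2.36 tilt [-0.05 -0.  ] open 0.336
 shift units [-0.02 -0.02  2.67] turn units -0.03
[ 0.68947063  0.18367443 -2.59846772]
```

Emit:
arm_command([
  {"translation": [0,0,0.8],"dr": [0,0,0],"jaw": 1},
  {"translation": [0,0,0.8],"dr": [0,0,0],"jaw": 1},
  {"translation": [0,0,0.5],"dr": [0,0,0],"jaw": 1},
  {"translation": [0,0,0.3],"dr": [0,0,0],"jaw": 1},
  {"translation": [0,0,0.2],"dr": [0,0,0],"jaw": 1},
  {"translation": [0,0,0.08],"dr": [0,0,0],"jaw": 1},
  {"translation": [0,0,0],"dr": [0,0,0],"jaw": 1},
  {"translation": [0,0,0],"dr": [0,0,0],"jaw": 1},
  {"translation": [0,0,0],"dr": [0,0,0],"jaw": 1},
])

```text
time_s: 14.1
position: [0.5071, 0.3473, 0.1098]
tcp_rot: [[0.043, 0.999, 0.002], [0.999, -0.043, 0.001], [0.001, 0.002, -1.0]]
force: [0.4, 0.6, -2.6]
opening: 0.337
```

Emit:
arm_command([
  {"translation": [0,0,0.02],"dr": [0,0,0],"jaw": 1},
  {"translation": [0,0,0],"dr": [0,0,0],"jaw": 1},
  {"translation": [0,0,0],"dr": [0,0,0],"jaw": 0.5},
  {"translation": [0,0,0],"dr": [0,0,0],"jaw": 0},
  {"translation": [0,0,0],"dr": [0,0,0],"jaw": 0},
  {"translation": [0,0,0],"dr": [0,0,0],"jaw": 0},
  {"translation": [0,0,-0.3],"dr": [0,0,0],"jaw": 0},
  {"translation": [0,0,-0.8],"dr": [0,0,0],"jaw": 0},
  {"translation": [0,0,-0.8],"dr": [0,0,0],"jaw": 0},
  {"translation": [0,0,-0.8],"dr": [0,0,0],"jaw": 0},
  {"translation": [0,0,-0.4],"dr": [0,0,0],"jaw": 0},
])

```text
time_s: 15.02
position: [0.5077, 0.3478, 0.1891]
tcp_rot: [[0.043, 0.999, 0.004], [0.999, -0.043, 0.002], [0.002, 0.004, -1.0]]
force: [0.6, 0.4, 0.3]
opening: 0.933
```

```bash
python3 -c "
from h import *
go(.4564,-.0833,.111,-2.15);print(read_state()['force'])
snap('wrist','w2')
"
```

```text
t 15.02 pos [0.5077 0.3478 0.1891] tooly yaw -2.46 tilt [0.24 0.11] open 0.933
 shift units [-17.32  -1.32   3.08] turn units -0.05
[0.56466331 0.37125476 0.33739408]
```

View pics/w2.png

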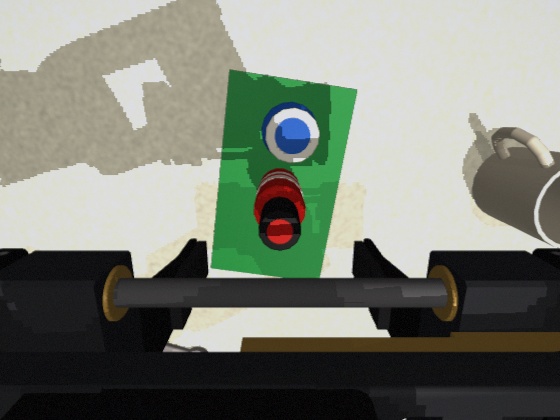

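Emit:
arm_command([
  {"translation": [-0.97,-0.07,0],"dr": [0,0,0],"jaw": 0},
  {"translation": [-0.97,-0.07,0],"dr": [0,0,0],"jaw": 0},
  {"translation": [-0.97,-0.07,0],"dr": [0,0,0],"jaw": 0},
  {"translation": [-0.97,-0.07,0],"dr": [0,0,0],"jaw": 0},
  {"translation": [-0.97,-0.07,0],"dr": [0,0,0],"jaw": 0},
  {"translation": [-0.97,-0.07,0],"dr": [0,0,0],"jaw": 0},
  {"translation": [-0.97,-0.07,0],"dr": [0,0,0],"jaw": 0},
  {"translation": [-0.97,-0.07,0],"dr": [0,0,0],"jaw": 0},
  {"translation": [-0.97,-0.07,0],"dr": [0,0,0],"jaw": 0},
  {"translation": [-0.97,-0.07,0],"dr": [0,0,0],"jaw": 0},
  {"translation": [-0.97,-0.07,0],"dr": [0,0,0],"jaw": 0},
  {"translation": [-0.97,-0.07,0],"dr": [0,0,0],"jaw": 0},
])

```text
time_s: 16.07
position: [0.4723, 0.0563, 0.1856]
tcp_rot: [[0.043, 0.999, -0.001], [0.999, -0.043, 0.0], [0.0, -0.001, -1.0]]
force: [0.4, -0.8, -0.2]
opening: 0.997
```

Emit:
arm_command([
  {"translation": [-0.95,-0.07,0],"dr": [0,0,0],"jaw": 0},
  {"translation": [-0.95,-0.07,0],"dr": [0,0,0],"jaw": 0},
  {"translation": [-0.95,-0.07,0],"dr": [0,0,0],"jaw": 0},
  {"translation": [-0.95,-0.07,0.2],"dr": [0,0,0],"jaw": 0},
  {"translation": [-0.9,-0.06,0.5],"dr": [0,0,0],"jaw": 0},
  {"translation": [-0.7,0,0.7],"dr": [0,0,0],"jaw": 0},
  {"translation": [-0.3,0,0.7],"dr": [0,0,0],"jaw": 0},
  {"translation": [0,0,0.5],"dr": [0,0,0],"jaw": 0},
  {"translation": [0,0,0.3],"dr": [0,0,0],"jaw": 0},
  {"translation": [0,0,0],"dr": [0,0,0],"jaw": 0},
  {"translation": [0,0,0],"dr": [0,0,0],"jaw": 0},
])

```text
time_s: 16.98
position: [0.4581, -0.0843, 0.1133]
tcp_rot: [[0.043, 0.999, -0.001], [0.999, -0.043, 0.001], [0.001, -0.001, -1.0]]
force: [0.6, 0.7, 0.2]
opening: 1.0
```

```bash
python3 -c "
from h import *
go(.4564,-.0833,.111,-2.15);print(read_state()['force'])
"
```

```text
t 16.98 pos [ 0.4581 -0.0843  0.1133] tooly yaw -2.45 tilt [-0.06  0.03] open 1.0
 shift units [ 0.04 -0.07  0.09] turn units -0.05
[0.64745986 0.74807686 0.21514438]
```

Emit:
arm_command([
  {"translation": [0.03,-0.08,0.09],"dr": [0,0,0],"jaw": 1},
  {"translation": [0,0,0],"dr": [0,0,0],"jaw": 1},
  {"translation": [0,0,0],"dr": [0,0,0],"jaw": 1},
  {"translation": [0,0,0],"dr": [0,0,0],"jaw": 1},
  {"translation": [0,0,0],"dr": [0,0,0],"jaw": 1},
  {"translation": [0,0,0],"dr": [0,0,0],"jaw": 1},
  {"translation": [0,0,0],"dr": [0,0,0],"jaw": 1},
  {"translation": [0,0,0],"dr": [0,0,0],"jaw": 1},
  {"translation": [0,0,0],"dr": [0,0,0],"jaw": 1},
  {"translation": [0,0,0],"dr": [0,0,0],"jaw": 1},
  {"translation": [0,0,0],"dr": [0,0,0],"jaw": 1},
  {"translation": [0,0,0],"dr": [0,0,0],"jaw": 1},
])

```text
time_s: 17.98
position: [0.4564, -0.0838, 0.1113]
tcp_rot: [[0.043, 0.999, 0.0], [0.999, -0.043, 0.0], [0.0, 0.0, -1.0]]
force: [1.6, -0.2, 0.1]
opening: 0.289
```

```bash
python3 -c "
from h import *
go(.494,.284,.1035,-2.15);print(read_state()['force'])
"
```

```text
t 17.98 pos [ 0.4564 -0.0838  0.1113] tooly yaw -2.47 tilt [0.01 0.  ] open 0.289
 shift units [14.76  0.87  0.31] turn units -0.05
[ 1.59819029 -0.18921277  0.11644466]
```

Emit:
arm_command([
  {"translation": [0,0,0],"dr": [0,0,0],"jaw": 1},
  {"translation": [0,0,-0.4],"dr": [0,0,0],"jaw": 1},
  {"translation": [0,0,-0.8],"dr": [0,0,0],"jaw": 1},
  {"translation": [0,0,-0.8],"dr": [0,0,0],"jaw": 1},
  {"translation": [0.3,0,-0.4],"dr": [0,0,0],"jaw": 1},
  {"translation": [0.6,0.06,0],"dr": [0,0,0],"jaw": 1},
  {"translation": [0.93,0.06,0],"dr": [0,0,0],"jaw": 1},
  {"translation": [0.93,0.06,0],"dr": [0,0,0],"jaw": 1},
  {"translation": [0.93,0.06,0],"dr": [0,0,0],"jaw": 1},
  {"translation": [0.93,0.06,0],"dr": [0,0,0],"jaw": 1},
  {"translation": [0.93,0.06,0],"dr": [0,0,0],"jaw": 1},
])

```text
time_s: 18.9
position: [0.4708, 0.0555, 0.171]
tcp_rot: [[0.043, 0.999, -0.001], [0.999, -0.043, 0.0], [0.0, -0.001, -1.0]]
force: [0.5, 0.1, -1.5]
opening: 0.29
```

Emit:
arm_command([
  {"translation": [0.93,0.06,0],"dr": [0,0,0],"jaw": 1},
  {"translation": [0.93,0.06,0],"dr": [0,0,0],"jaw": 1},
  {"translation": [0.93,0.06,0],"dr": [0,0,0],"jaw": 1},
  {"translation": [0.93,0.06,0],"dr": [0,0,0],"jaw": 1},
  {"translation": [0.93,0.06,0],"dr": [0,0,0],"jaw": 1},
  {"translation": [0.93,0.06,0],"dr": [0,0,0],"jaw": 1},
  {"translation": [0.93,0.06,0],"dr": [0,0,0],"jaw": 1},
  {"translation": [0.93,0.06,0],"dr": [0,0,0],"jaw": 1},
  {"translation": [0.93,0.06,0],"dr": [0,0,0],"jaw": 1},
  {"translation": [0.55,0,0],"dr": [0,0,0],"jaw": 1},
  {"translation": [0.3,0,0],"dr": [0,0,0],"jaw": 1},
  {"translation": [0,0,0],"dr": [0,0,0],"jaw": 1},
])

```text
time_s: 19.9
position: [0.4943, 0.2851, 0.1709]
tcp_rot: [[0.041, 0.999, -0.001], [0.999, -0.041, -0.0], [-0.0, -0.001, -1.0]]
force: [0.7, -0.1, -2.0]
opening: 0.291
```

```bash
python3 -c "
from h import *
go(.494,.284,.1035,-2.15);print(read_state()['force'])
"
```

```text
t 19.9 pos [0.4943 0.2851 0.1709] tooly yaw -2.36 tilt [-0.04 -0.01] open 0.291
 shift units [-0.04 -0.01  2.7 ] turn units -0.03
[ 0.70446973 -0.11301234 -1.99608202]
```

Emit:
arm_command([
  {"translation": [0,0,0.8],"dr": [0,0,0],"jaw": 1},
  {"translation": [0,0,0.8],"dr": [0,0,0],"jaw": 1},
  {"translation": [0,0,0.5],"dr": [0,0,0],"jaw": 1},
  {"translation": [0,0,0.3],"dr": [0,0,0],"jaw": 1},
  {"translation": [0,0,0.2],"dr": [0,0,0],"jaw": 1},
  {"translation": [0,0,0.1],"dr": [0,0,0],"jaw": 1},
  {"translation": [0,0,0.02],"dr": [0,0,0],"jaw": 1},
  {"translation": [0,0,0],"dr": [0,0,0],"jaw": 1},
  {"translation": [0,0,0],"dr": [0,0,0],"jaw": 1},
  {"translation": [0,0,0],"dr": [0,0,0],"jaw": 1},
])

```text
time_s: 20.73
position: [0.4949, 0.2838, 0.1043]
tcp_rot: [[0.043, 0.999, 0.001], [0.999, -0.043, -0.0], [-0.0, 0.001, -1.0]]
force: [-1.8, -1.9, 5.9]
opening: 0.291
```

Emit:
arm_command([
  {"translation": [0,0,0],"dr": [0,0,0],"jaw": 1},
  {"translation": [0,0,0],"dr": [0,0,0],"jaw": 0.5},
  {"translation": [0,0,0],"dr": [0,0,0],"jaw": 0},
  {"translation": [0,0,0],"dr": [0,0,0],"jaw": 0},
  {"translation": [0,0,0],"dr": [0,0,0],"jaw": 0},
  {"translation": [0,0,-0.3],"dr": [0,0,0],"jaw": 0},
  {"translation": [0,0,-0.8],"dr": [0,0,0],"jaw": 0},
  {"translation": [0,0,-0.8],"dr": [0,0,0],"jaw": 0},
  {"translation": [0,0,-0.8],"dr": [0,0,0],"jaw": 0},
  {"translation": [0,0,-0.4],"dr": [0,0,0],"jaw": 0},
])

```text
time_s: 21.57
position: [0.4961, 0.2847, 0.1835]
tcp_rot: [[0.043, 0.999, 0.004], [0.999, -0.043, 0.001], [0.002, 0.004, -1.0]]
force: [0.6, -0.8, -0.1]
opening: 0.889
```

```bash
python3 -c "
from h import *
go(.45,-.15,.30,-2.15);print(read_state()['force'])
snap('wrist','w3')
"
```

```text
t 21.57 pos [0.4961 0.2847 0.1835] tooly yaw -2.46 tilt [0.24 0.09] open 0.889
 shift units [-17.44  -1.08  -4.69] turn units -0.05
[ 0.63132534 -0.75352798 -0.06128992]
```

View pics/w3.png

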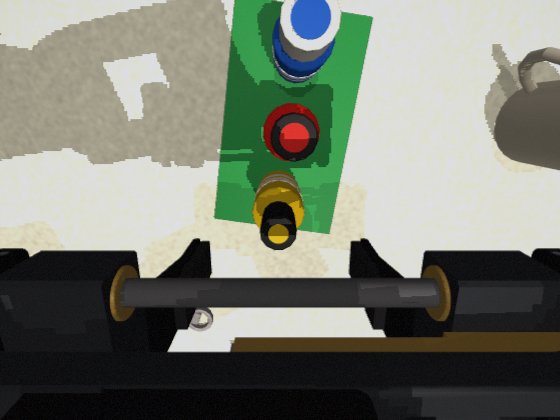

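```bash
python3 - <<'E'
from h import *
im,w=world('wrist','w3'); hsv=cv2.cvtColor(im,cv2.COLOR_RGB2HSV).astype(int);H,S=hsv[...,0],hsv[...,1]; z=w[...,2]
for t in ['w1','w2','w3']:
    im2,w2=world('wrist',t); h2=cv2.cvtColor(im2,cv2.COLOR_RGB2HSV).astype(int)
    m=(h2[...,0]>50)&(h2[...,0]<75)&(h2[...,1]>120)&(w2[...,2]<.02); p=w2[m];print(t,'mat',cv2.minAreaRect(p[:,:2].astype(np.float32)),np.median(p[:,2]))
for nm,c in dict(red=(H<8)|(H>172),yel=(H>20)&(H<33),blue=(H>100)&(H<125)).items():
    m=c&(S>120)&(z>.125)&(z<.16); p=w[m]; print(nm,'spot',len(p),np.median(p,0) if len(p) else '')
E
```

```text
w1 mat ((0.5064510703086853, 0.34902679920196533), (0.21941371262073517, 0.1290414184331894), 79.42942810058594) 0.0043237407122722615
w2 mat ((0.5061585307121277, 0.34910234808921814), (0.2191917896270752, 0.1291862577199936), 79.23431396484375) 0.004330558598017786
w3 mat ((0.5062112808227539, 0.34919190406799316), (0.21914704144001007, 0.12905775010585785), 79.3421630859375) 0.004316390816665683
red spot 836 [0.50656285 0.34755459 0.13976892]
yel spot 353 [0.49421486 0.2830621  0.13484137]
blue spot 1298 [0.51739712 0.41103469 0.14496758]
```

Emit:
arm_command([
  {"translation": [-0.6,0.1,0],"dr": [0,0,-0.05],"jaw": 0},
  {"translation": [-0.97,0.1,0],"dr": [0,0,0],"jaw": 0},
  {"translation": [-0.97,0.1,0],"dr": [0,0,0],"jaw": 0},
  {"translation": [-0.97,0.1,0],"dr": [0,0,0],"jaw": 0},
  {"translation": [-0.97,0.1,0],"dr": [0,0,0],"jaw": 0},
  {"translation": [-0.97,0.1,0],"dr": [0,0,0],"jaw": 0},
  {"translation": [-0.97,0.1,0],"dr": [0,0,0],"jaw": 0},
  {"translation": [-0.97,0.1,0],"dr": [0,0,0],"jaw": 0},
  {"translation": [-0.97,0.1,0],"dr": [0,0,0],"jaw": 0},
  {"translation": [-0.97,0.1,0],"dr": [0,0,0],"jaw": 0},
  {"translation": [-0.97,0.1,0],"dr": [0,0,0],"jaw": 0},
  {"translation": [-0.97,0.1,0],"dr": [0,0,0],"jaw": 0},
])

```text
time_s: 22.62
position: [0.5136, 0.0003, 0.1802]
tcp_rot: [[0.038, 0.999, -0.001], [0.999, -0.038, 0.0], [0.0, -0.001, -1.0]]
force: [0.2, 0.0, -0.1]
opening: 1.0
```

Emit:
arm_command([
  {"translation": [-0.9,0.05,0],"dr": [0,0,0],"jaw": 0},
  {"translation": [-0.6,0,0],"dr": [0,0,0],"jaw": 0},
  {"translation": [0,0,0],"dr": [0,0,0],"jaw": 0},
  {"translation": [0,0,0],"dr": [0,0,0],"jaw": 0},
  {"translation": [0,0,0],"dr": [0,0,0],"jaw": 0},
])

```text
time_s: 23.03
position: [0.5133, -0.0354, 0.1803]
tcp_rot: [[0.038, 0.999, -0.001], [0.999, -0.038, 0.001], [0.001, -0.001, -1.0]]
force: [-0.3, 0.9, -0.5]
opening: 1.0
```

```bash
cat > g.py <<'E'
from h import *
import sys
im,w=world('wrist',sys.argv[1]); z=w[...,2]; hsv=cv2.cvtColor(im,cv2.COLOR_RGB2HSV).astype(int)
for lo,hi in [(.049,.06),(.05,.06),(.04,.06)]:
    m=(z>lo)&(z<hi)&(w[...,0]>.47)&(w[...,0]<.56)&(abs(w[...,1])<.12)
    k,lab,st,_=cv2.connectedComponentsWithStats(m.astype(np.uint8)); i=1+np.argmax(st[1:,4]); p=w[lab==i]
    print('gauge',lo,len(p),cv2.minAreaRect(p[:,:2].astype(np.float32)),np.median(p[:,2]))
E
python3 -c "
from h import *
go(.5133,-.0363,.028,-2.2);
snap('wrist','w4')
"; python3 g.py w4
```

```text
t 23.03 pos [ 0.5133 -0.0354  0.1803] tooly yaw -2.17 tilt [-0.07  0.05] open 1.0
 shift units [-0.04  0.01  6.09] turn units 0.00
gauge 0.049 3593 ((0.5132237672805786, -0.03599248081445694), (0.08894992619752884, 0.036067672073841095), 87.85485076904297) 0.05361537461420268
gauge 0.05 3580 ((0.5132269263267517, -0.03623123839497566), (0.08846639096736908, 0.03592737391591072), 87.80340576171875) 0.053623477422204524
gauge 0.04 4353 ((0.5135349035263062, -0.027685295790433884), (0.11756493896245956, 0.036067672073841095), 87.85485076904297) 0.05335368997098494
```

View pics/w4.png

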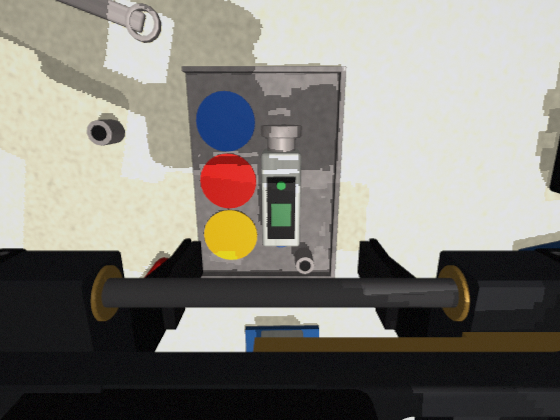

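Emit:
arm_command([
  {"translation": [0.14,0,0.8],"dr": [0,0,0],"jaw": 0.3},
  {"translation": [0,0,0.9],"dr": [0,0,0],"jaw": 0.3},
  {"translation": [0,0,0.9],"dr": [0,0,0],"jaw": 0.3},
  {"translation": [0,0,0.9],"dr": [0,0,0],"jaw": 0.3},
  {"translation": [0,0,0.9],"dr": [0,0,0],"jaw": 0.3},
  {"translation": [0,0,0.8],"dr": [0,0,0],"jaw": 0.3},
  {"translation": [0,0,0.5],"dr": [0,0,0],"jaw": 0.3},
  {"translation": [0,0,0.3],"dr": [0,0,0],"jaw": 0.3},
  {"translation": [0,0,0],"dr": [0,0,0],"jaw": 0.3},
  {"translation": [0,0,0],"dr": [0,0,0],"jaw": 0.3},
])

```text
time_s: 23.92
position: [0.514, -0.0319, 0.0308]
tcp_rot: [[0.037, 0.999, -0.0], [0.999, -0.037, 0.0], [0.0, -0.0, -1.0]]
force: [-0.4, -0.1, -0.1]
opening: 0.704
```

```bash
python3 - <<'E'
from h import *
go(.5134,-.031,.028,-2.2); print(read_state()['force'])
im,w=world('wrist','w4'); hsv=cv2.cvtColor(im,cv2.COLOR_RGB2HSV).astype(int);H,S=hsv[...,0],hsv[...,1]; z=w[...,2]
for nm,c in dict(red=(H<8)|(H>172),yel=(H>18)&(H<33),blue=(H>100)&(H<125)).items():
    m=c&(S>120)&(z<.02)&(abs(w[...,1])<.13)&(w[...,0]>.42)&(w[...,0]<.5)
    k,lab,st,_=cv2.connectedComponentsWithStats(m.astype(np.uint8)); i=1+np.argmax(st[1:,4]); p=w[lab==i]
    print(nm,len(p),cv2.minAreaRect(p[:,:2].astype(np.float32)),cv2.minEnclosingCircle(p[:,:2].astype(np.float32)),np.median(p[:,2]))
E
```

```text
t 23.92 pos [ 0.514  -0.0319  0.0308] tooly yaw -2.11 tilt [-0.02  0.01] open 0.704
 shift units [ 0.04 -0.03  0.11] turn units 0.02
[-0.40143879 -0.13185003 -0.08122331]
red 2401 ((0.45911282300949097, -0.024432286620140076), (0.05737411603331566, 0.057564880698919296), 40.72614669799805) ((0.4590945243835449, -0.02439037524163723), 0.029482869431376457) 0.011236909089202107
yel 2086 ((0.45664316415786743, -0.08429719507694244), (0.05825856328010559, 0.057779066264629364), 70.521728515625) ((0.4567403495311737, -0.08475212007761002), 0.029882583767175674) 0.011267168016394352
blue 2775 ((0.46123239398002625, 0.03597348928451538), (0.0565292164683342, 0.057205282151699066), 87.90957641601562) ((0.46110644936561584, 0.035668354481458664), 0.028989382088184357) 0.011193440892010242
```

Emit:
arm_command([
  {"translation": [0.03,0,0.05],"dr": [0,0,0],"jaw": 0.6},
  {"translation": [0,0,0],"dr": [0,0,0],"jaw": 1},
  {"translation": [0,0,0],"dr": [0,0,0],"jaw": 1},
  {"translation": [0,0,0],"dr": [0,0,0],"jaw": 1},
  {"translation": [0,0,0],"dr": [0,0,0],"jaw": 1},
  {"translation": [0,0,0],"dr": [0,0,0],"jaw": 1},
  {"translation": [0,0,0],"dr": [0,0,0],"jaw": 1},
  {"translation": [0,0,0],"dr": [0,0,0],"jaw": 1},
  {"translation": [0,0,0],"dr": [0,0,0],"jaw": 1},
])

```text
time_s: 24.67
position: [0.5143, -0.032, 0.0301]
tcp_rot: [[0.038, 0.999, 0.001], [0.999, -0.038, -0.0], [-0.0, 0.001, -1.0]]
force: [0.5, 0.5, 5.2]
opening: 0.412
```

```bash
python3 - <<'E'
from h import *
go(.505,-.325,.12,-1); print(read_state()['force'])
E
```

```text
t 24.67 pos [ 0.5143 -0.032   0.0301] tooly yaw -2.17 tilt [ 0.05 -0.01] open 0.412
 shift units [-11.73   0.08  -3.59] turn units -0.20
[0.47520795 0.47701894 5.1517883 ]
```

Emit:
arm_command([
  {"translation": [0,0,-0.4],"dr": [0,0,0],"jaw": 1},
  {"translation": [0,0,-0.8],"dr": [0,0,0],"jaw": 1},
  {"translation": [0,0,-0.8],"dr": [0,0,0],"jaw": 1},
  {"translation": [0,0,-0.8],"dr": [0,0,0],"jaw": 1},
  {"translation": [0,0,-0.8],"dr": [0,0,0],"jaw": 1},
  {"translation": [0,0,0],"dr": [0,0,0],"jaw": 1},
  {"translation": [0,0,0],"dr": [0,0,0],"jaw": 1},
  {"translation": [0,0,0],"dr": [0,0,0],"jaw": 1},
])

```text
time_s: 25.33
position: [0.5129, -0.0316, 0.1186]
tcp_rot: [[0.038, 0.999, -0.002], [0.999, -0.038, 0.001], [0.001, -0.002, -1.0]]
force: [-1.0, 0.1, -4.5]
opening: 0.415
```

```bash
python3 - <<'E'
from h import *
go(.505,-.325,.12,-1); print(read_state()['force'],read_state()['moment'])
snap('wrist','w5'); snap('side','s5')
E
```

```text
t 25.33 pos [ 0.5129 -0.0316  0.1186] tooly yaw -2.17 tilt [-0.13  0.04] open 0.415
 shift units [-11.74   0.13  -0.06] turn units -0.19
[-0.96517028  0.13924235 -4.47610216] [-0.04269083 -0.04392902  0.01769837]
```

View pics/w5.png

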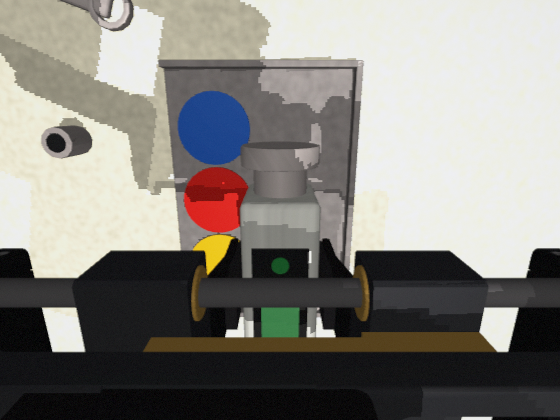

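View pics/s5.png

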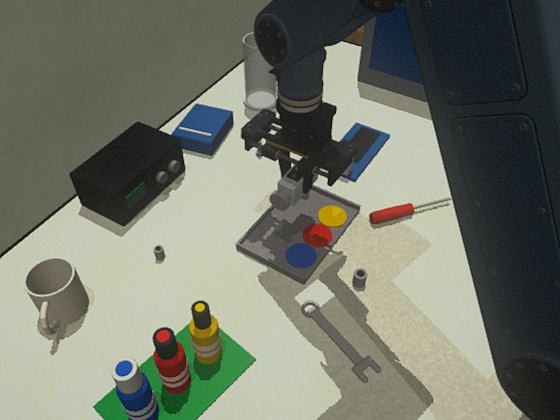

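Emit:
arm_command([
  {"translation": [0,0,0],"dr": [0,0,-0.18],"jaw": 1},
  {"translation": [-0.4,-0.03,0],"dr": [0,0,0],"jaw": 1},
  {"translation": [-0.7,0,0],"dr": [0,0,0],"jaw": 1},
  {"translation": [-0.95,0,0],"dr": [0,0,0],"jaw": 1},
  {"translation": [-0.95,0,0],"dr": [0,0,0],"jaw": 1},
  {"translation": [-0.95,0,0],"dr": [0,0,0],"jaw": 1},
  {"translation": [-0.95,0,0],"dr": [0,0,0],"jaw": 1},
  {"translation": [-0.95,0,0],"dr": [0,0,0],"jaw": 1},
  {"translation": [-0.95,0,0],"dr": [0,0,0],"jaw": 1},
  {"translation": [-0.95,0,0],"dr": [0,0,0],"jaw": 1},
  {"translation": [-0.95,0,0],"dr": [0,0,0],"jaw": 1},
  {"translation": [-0.95,0,0],"dr": [0,0,0],"jaw": 1},
])

```text
time_s: 26.43
position: [0.5078, -0.2748, 0.1188]
tcp_rot: [[0.019, 1.0, -0.001], [1.0, -0.019, 0.001], [0.001, -0.001, -1.0]]
force: [0.9, 0.5, -4.7]
opening: 0.412
```

Emit:
arm_command([
  {"translation": [-0.95,0,0],"dr": [0,0,0],"jaw": 1},
  {"translation": [-0.7,0,0],"dr": [0,0,0],"jaw": 1},
  {"translation": [-0.4,0,0],"dr": [0,0,0],"jaw": 1},
  {"translation": [0,0,0],"dr": [0,0,0],"jaw": 1},
  {"translation": [0,0,0],"dr": [0,0,0],"jaw": 1},
])

```text
time_s: 26.85
position: [0.5071, -0.3238, 0.119]
tcp_rot: [[0.02, 1.0, -0.001], [1.0, -0.02, 0.002], [0.002, -0.001, -1.0]]
force: [-0.4, -0.0, -4.5]
opening: 0.412
```

```bash
python3 - <<'E'
from h import *
go(.5066,-.3245,.031,-1.1); print(read_state()['force'],read_state()['moment'])
snap('wrist','w6'); snap('scene','c6')
E
```

```text
t 26.85 pos [ 0.5071 -0.3238  0.119 ] tooly yaw -1.14 tilt [-0.07  0.11] open 0.412
 shift units [-0.04 -0.01  3.52] turn units -0.01
[-0.40738436 -0.01841798 -4.51013708] [ 0.02971055 -0.09283681 -0.09549773]
```

View pics/w6.png

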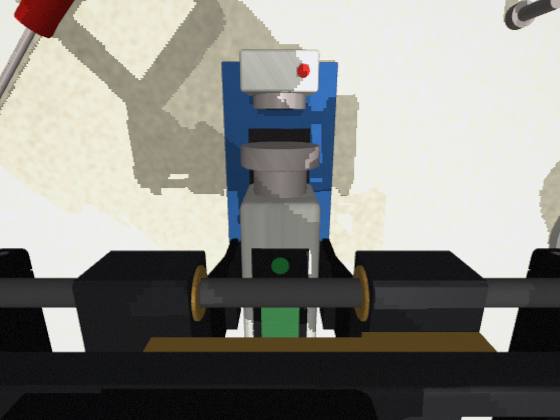

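View pics/c6.png

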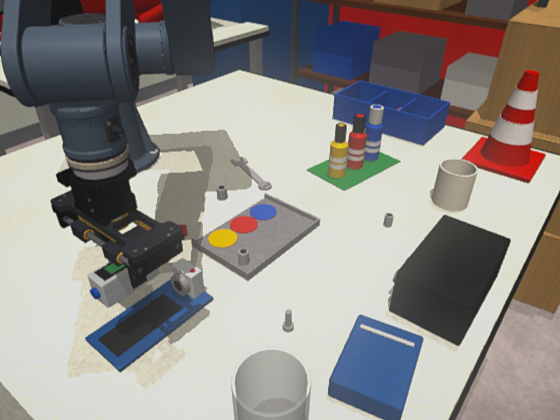

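```bash
python3 - <<'E'
from h import *
im,w=world('wrist','w6'); hsv=cv2.cvtColor(im,cv2.COLOR_RGB2HSV).astype(int);H,S,V=[hsv[...,i] for i in range(3)]; z=w[...,2]
def rr(m,nm):
    k,lab,st,_=cv2.connectedComponentsWithStats(m.astype(np.uint8)); i=1+np.argmax(st[1:,4]); p=w[lab==i]; print(nm,len(p),cv2.minAreaRect(p[:,:2].astype(np.float32)),np.median(p[:,2]),p.min(0)[:2],p.max(0)[:2])
b=(w[...,1]<-.15)&(w[...,0]>.4)&(w[...,0]<.6)
rr(b&(H>100)&(H<120)&(S>120)&(z<.02),'blue')
rr(b&(V<70)&(S<120)&(z<.02)&(z>.005),'pad')
rr(b&(z>.055)&(z<.068),'block')
for v in range(100,150,4):print(v,im[v,290],w[v,290].round(4))
E
```

```text
blue 7624 ((0.5066277980804443, -0.282410591840744), (0.1484452784061432, 0.08919945359230042), 88.61341857910156) 0.00934029671940953 [ 0.46055108 -0.35709066] [ 0.55272214 -0.20774283]
pad 786 ((0.506953239440918, -0.26375892758369446), (0.010431202128529549, 0.04894191771745682), 88.93880462646484) 0.011330598593935953 [ 0.48243384 -0.26942609] [ 0.53132343 -0.25815031]
block 3341 ((0.5075594782829285, -0.22050604224205017), (0.02505902387201786, 0.05023578926920891), 88.0710678100586) 0.05929364187389555 [ 0.48262244 -0.2335523 ] [ 0.53260964 -0.20744631]
100 [194 183 179] [ 0.5149 -0.238   0.0503]
104 [194 183 179] [ 0.5149 -0.2406  0.0503]
108 [102  96  94] [ 0.5149 -0.2431  0.0498]
112 [25 52 90] [ 0.5161 -0.2456  0.0098]
116 [ 34  68 114] [ 0.516  -0.2487  0.0103]
120 [ 36  70 116] [ 0.516  -0.2518  0.0092]
124 [ 36  71 115] [ 0.516  -0.2549  0.0099]
128 [31 60 95] [ 0.516  -0.2581  0.0089]
132 [27 25 27] [ 0.5159 -0.2611  0.0119]
136 [25 24 24] [ 0.5158 -0.2643  0.012 ]
140 [29 28 28] [ 0.5158 -0.2675  0.0108]
144 [76 72 72] [ 0.5126 -0.2607  0.1191]
148 [74 71 71] [ 0.512  -0.2607  0.1371]
```

Emit:
arm_command([
  {"translation": [-0.03,-0.05,0.6],"dr": [0,0,0],"jaw": 1},
  {"translation": [0,0,0.8],"dr": [0,0,0],"jaw": 1},
  {"translation": [0,0,0.8],"dr": [0,0,0],"jaw": 1},
  {"translation": [0,0,0.6],"dr": [0,0,0],"jaw": 1},
  {"translation": [0,0,0.3],"dr": [0,0,0],"jaw": 1},
  {"translation": [0,0,0.2],"dr": [0,0,0],"jaw": 1},
  {"translation": [0,0,0.1],"dr": [0,0,0],"jaw": 1},
  {"translation": [0,0,0],"dr": [0,0,0],"jaw": 1},
  {"translation": [0,0,0],"dr": [0,0,0],"jaw": 1},
  {"translation": [0,0,0],"dr": [0,0,0],"jaw": 1},
])

```text
time_s: 27.78
position: [0.507, -0.3254, 0.0355]
tcp_rot: [[0.019, 1.0, 0.001], [1.0, -0.019, -0.001], [-0.001, 0.001, -1.0]]
force: [0.9, -0.0, -4.1]
opening: 0.411
```

```bash
python3 - <<'E'
from h import *
go(.5056,-.3245,.031,-1.2); print(read_state()['force'],read_state()['moment'])
E
```

```text
t 27.78 pos [ 0.507  -0.3254  0.0355] tooly yaw -1.08 tilt [ 0.08 -0.07] open 0.411
 shift units [ 0.04 -0.06  0.18] turn units 0.02
[ 0.94745683 -0.00427574 -4.07814447] [-0.01214162 -0.10705876  0.04484688]
```

Emit:
arm_command([
  {"translation": [0.02,-0.03,0.08],"dr": [0,0,0.02],"jaw": 1},
  {"translation": [0,0,0.05],"dr": [0,0,0],"jaw": 1},
  {"translation": [0,0,0],"dr": [0,0,0],"jaw": 1},
  {"translation": [0,0,0],"dr": [0,0,0],"jaw": 1},
  {"translation": [0,0,0],"dr": [0,0,0],"jaw": 1},
])

```text
time_s: 28.2
position: [0.5059, -0.3248, 0.0321]
tcp_rot: [[0.021, 1.0, 0.001], [1.0, -0.021, -0.001], [-0.001, 0.001, -1.0]]
force: [-0.4, 0.9, 2.9]
opening: 0.412
```

```bash
python3 - <<'E'
from h import *
go(.5056,-.3245,.031,-1.2); print(read_state()['force'],read_state()['moment'])
E
```

```text
t 28.2 pos [ 0.5059 -0.3248  0.0321] tooly yaw -1.21 tilt [ 0.04 -0.04] open 0.412
 shift units [ 0.01 -0.01  0.04] turn units -0.00
[-0.44687653  0.86498528  2.94200901] [0.04422242 0.11789053 0.00064189]
```

Emit:
arm_command([
  {"translation": [0,0,0],"dr": [0,0,0],"jaw": 0.4},
  {"translation": [0,0,0],"dr": [0,0,0],"jaw": 0.2},
  {"translation": [0,0,0],"dr": [0,0,0],"jaw": 0},
  {"translation": [0,0,0],"dr": [0,0,0],"jaw": 0},
  {"translation": [0,0,-0.3],"dr": [0,0,0],"jaw": 0},
  {"translation": [0,0,-0.9],"dr": [0,0,0],"jaw": 0},
  {"translation": [0,0,-0.9],"dr": [0,0,0],"jaw": 0},
  {"translation": [0,0,-0.9],"dr": [0,0,0],"jaw": 0},
  {"translation": [0,0,-0.9],"dr": [0,0,0],"jaw": 0},
  {"translation": [0,0,-0.9],"dr": [0,0,0],"jaw": 0},
  {"translation": [0,0,-0.9],"dr": [0,0,0],"jaw": 0},
  {"translation": [0,0,0],"dr": [0,0,0],"jaw": 0},
])

```text
time_s: 29.2
position: [0.5081, -0.3265, 0.1791]
tcp_rot: [[0.021, 1.0, 0.007], [1.0, -0.021, -0.007], [-0.007, 0.007, -1.0]]
force: [0.7, -1.4, 0.7]
opening: 0.995
```

```bash
python3 - <<'E'
from h import *
go(.494,.2835,.1035,-2.3); print(read_state()['force'])
snap('wrist','w7'); snap('scene','c7')
for n,t in [('wrist','w7'),('scene','c7')]:
    im,w=world(n,t); hsv=cv2.cvtColor(im,cv2.COLOR_RGB2HSV).astype(int);H,S,V=[hsv[...,i] for i in range(3)]; z=w[...,2]
    def rr(m,nm):
        k,lab,st,_=cv2.connectedComponentsWithStats(m.astype(np.uint8)); i=1+np.argmax(st[1:,4]); p=w[lab==i]; print(n,nm,len(p),cv2.minAreaRect(p[:,:2].astype(np.float32)),np.median(p[:,2]),p.min(0)[:2],p.max(0)[:2])
    b=(w[...,1]<-.15)&(w[...,0]>.4)&(w[...,0]<.6)
    rr(b&(H>100)&(H<120)&(S>120)&(z<.02),'blue')
    rr(b&(V<70)&(S<120)&(z<.02)&(z>.005),'pad')
    rr(b&(z>.051)&(z<.06)&(w[...,1]<-.25),'gauge')
E
```

```text
t 29.2 pos [ 0.5081 -0.3265  0.1791] tooly yaw -1.19 tilt [ 0.42 -0.39] open 0.995
 shift units [24.4  -1.09  2.85] turn units 0.18
[ 0.72760613 -1.38486709  0.73239768]
wrist blue 7590 ((0.5061913728713989, -0.30039045214653015), (0.18388216197490692, 0.0889403373003006), 88.63619232177734) 0.009325479620001187 [ 0.45985912 -0.39294707] [ 0.55239916 -0.20797245]
wrist pad 1205 ((0.5055058002471924, -0.32028481364250183), (0.12312173843383789, 0.04947558045387268), 88.59649658203125) 0.011344510828568133 [ 0.47964023 -0.38235641] [ 0.53111601 -0.25841826]
wrist gauge 3660 ((0.5050095915794373, -0.3288481831550598), (0.08885963261127472, 0.036009564995765686), 88.79898071289062) 0.0556061418767097 [ 0.48643474 -0.37345321] [ 0.52363693 -0.28417372]
scene blue 1060 ((0.504588782787323, -0.3488880395889282), (0.09330208599567413, 0.09087470918893814), 88.69776916503906) 0.007771868368691537 [ 0.45817445 -0.3964475 ] [ 0.55054064 -0.30319864]
scene pad 560 ((0.5080108642578125, -0.3218911290168762), (0.1257854700088501, 0.04935748875141144), 85.47137451171875) 0.009695511343404684 [ 0.47879511 -0.38446024] [ 0.53161024 -0.26033824]
scene gauge 1071 ((0.5052261352539062, -0.33236169815063477), (0.08938468247652054, 0.03787354752421379), 87.61144256591797) 0.054122635176383826 [ 0.48518902 -0.37741447] [ 0.52400398 -0.28774529]
```

View pics/w7.png

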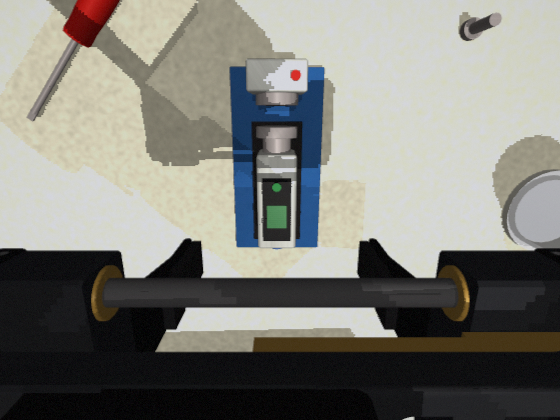

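View pics/c7.png

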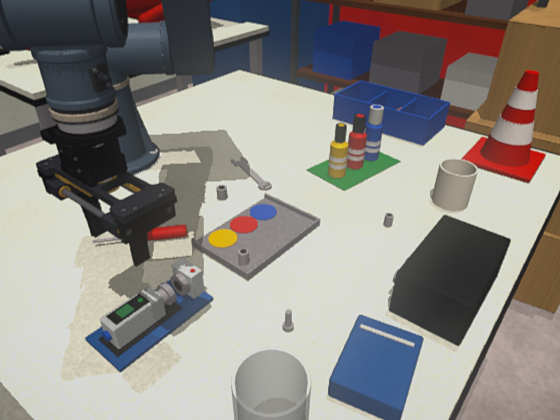

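Emit:
arm_command([
  {"translation": [0.3,0,0],"dr": [0,0,0.18],"jaw": 0},
  {"translation": [0.7,-0.06,0],"dr": [0,0,0],"jaw": 0},
  {"translation": [0.97,-0.06,0],"dr": [0,0,0],"jaw": 0},
  {"translation": [0.97,-0.06,0],"dr": [0,0,0],"jaw": 0},
  {"translation": [0.97,-0.06,0],"dr": [0,0,0],"jaw": 0},
  {"translation": [0.97,-0.06,0],"dr": [0,0,0],"jaw": 0},
  {"translation": [0.97,-0.06,0],"dr": [0,0,0],"jaw": 0},
  {"translation": [0.97,-0.06,0],"dr": [0,0,0],"jaw": 0},
  {"translation": [0.97,-0.06,0],"dr": [0,0,0],"jaw": 0},
  {"translation": [0.97,-0.06,0],"dr": [0,0,0],"jaw": 0},
  {"translation": [0.97,-0.06,0],"dr": [0,0,0],"jaw": 0},
  {"translation": [0.97,-0.06,0],"dr": [0,0,0],"jaw": 0},
])

```text
time_s: 30.3
position: [0.4984, -0.055, 0.1724]
tcp_rot: [[0.04, 0.999, -0.003], [0.999, -0.04, 0.001], [0.001, -0.003, -1.0]]
force: [0.9, 0.0, 0.1]
opening: 1.002
```

Emit:
arm_command([
  {"translation": [0.97,-0.06,0],"dr": [0,0,0],"jaw": 0},
  {"translation": [0.97,-0.06,0],"dr": [0,0,0],"jaw": 0},
  {"translation": [0.97,-0.06,0],"dr": [0,0,0],"jaw": 0},
  {"translation": [0.97,-0.06,0],"dr": [0,0,0],"jaw": 0},
  {"translation": [0.97,-0.06,0],"dr": [0,0,0],"jaw": 0},
  {"translation": [0.97,-0.06,0],"dr": [0,0,0],"jaw": 0},
  {"translation": [0.97,-0.06,0],"dr": [0,0,0],"jaw": 0},
  {"translation": [0.97,-0.06,0],"dr": [0,0,0],"jaw": 0},
  {"translation": [0.97,-0.06,0],"dr": [0,0,0],"jaw": 0},
  {"translation": [0.97,-0.06,0],"dr": [0,0,0],"jaw": 0},
  {"translation": [0.97,-0.06,0],"dr": [0,0,0],"jaw": 0},
  {"translation": [0.97,-0.06,0],"dr": [0,0,0],"jaw": 0},
])

```text
time_s: 31.3
position: [0.492, 0.2358, 0.1722]
tcp_rot: [[0.04, 0.999, -0.004], [0.999, -0.04, -0.001], [-0.001, -0.003, -1.0]]
force: [0.7, -0.2, -0.9]
opening: 1.001
```

```bash
python3 - <<'E'
from h import *
go(.494,.2835,.104,-2.3); print(read_state()['force'])
E
```

```text
t 31.3 pos [0.492  0.2358 0.1722] tooly yaw -2.29 tilt [-0.2  -0.05] open 1.001
 shift units [1.91 0.01 2.73] turn units 0.00
[ 0.71966099 -0.19577832 -0.87111623]
```

Emit:
arm_command([
  {"translation": [0.8,0,0],"dr": [0,0,0],"jaw": 0},
  {"translation": [0.6,0,0.4],"dr": [0,0,0],"jaw": 0},
  {"translation": [0.3,0,0.7],"dr": [0,0,0],"jaw": 0},
  {"translation": [0,0,0.7],"dr": [0,0,0],"jaw": 0},
  {"translation": [0,0,0.5],"dr": [0,0,0],"jaw": 0},
  {"translation": [0,0,0.3],"dr": [0,0,0],"jaw": 0},
  {"translation": [0,0,0],"dr": [0,0,0],"jaw": 0},
  {"translation": [0,0,0],"dr": [0,0,0],"jaw": 0},
  {"translation": [0,0,0],"dr": [0,0,0],"jaw": 0},
])

```text
time_s: 32.05
position: [0.4954, 0.2774, 0.109]
tcp_rot: [[0.04, 0.999, 0.0], [0.999, -0.04, 0.0], [0.0, 0.0, -1.0]]
force: [0.2, -0.0, 0.4]
opening: 1.002
```

```bash
python3 - <<'E'
from h import *
go(.4942,.2833,.104,-2.3); print(read_state()['force'])
E
```

```text
t 32.05 pos [0.4954 0.2774 0.109 ] tooly yaw -2.31 tilt [0.03 0.01] open 1.002
 shift units [ 0.24 -0.06  0.2 ] turn units -0.00
[ 0.24768587 -0.01052207  0.4460356 ]
```

Emit:
arm_command([
  {"translation": [0.24,-0.04,0.18],"dr": [0,0,0],"jaw": 1},
  {"translation": [0,0,0],"dr": [0,0,0],"jaw": 1},
  {"translation": [0,0,0],"dr": [0,0,0],"jaw": 1},
  {"translation": [0,0,0],"dr": [0,0,0],"jaw": 1},
  {"translation": [0,0,0],"dr": [0,0,0],"jaw": 1},
  {"translation": [0,0,0],"dr": [0,0,0],"jaw": 1},
  {"translation": [0,0,0],"dr": [0,0,0],"jaw": 1},
  {"translation": [0,0,0],"dr": [0,0,0],"jaw": 1},
  {"translation": [0,0,0],"dr": [0,0,0],"jaw": 1},
  {"translation": [0,0,0],"dr": [0,0,0],"jaw": 1},
  {"translation": [0,0,0],"dr": [0,0,0],"jaw": 1},
  {"translation": [0,0,0],"dr": [0,0,0],"jaw": 1},
])

```text
time_s: 33.05
position: [0.4944, 0.2834, 0.1043]
tcp_rot: [[0.04, 0.999, 0.0], [0.999, -0.04, 0.0], [0.0, 0.0, -1.0]]
force: [0.8, 0.0, -0.5]
opening: 0.287
```

```bash
python3 - <<'E'
from h import *
go(.4566,-.084,.111,-2.3); print(read_state()['force'])
E
```

```text
t 33.05 pos [0.4944 0.2834 0.1043] tooly yaw -2.29 tilt [0.01 0.  ] open 0.287
 shift units [-14.75  -0.93  -0.27] turn units 0.00
[ 0.82624948  0.01930099 -0.451812  ]
```

Emit:
arm_command([
  {"translation": [0,0,-0.4],"dr": [0,0,0],"jaw": 1},
  {"translation": [0,0,-0.8],"dr": [0,0,0],"jaw": 1},
  {"translation": [0,0,-0.8],"dr": [0,0,0],"jaw": 1},
  {"translation": [-0.3,0,-0.4],"dr": [0,0,0],"jaw": 1},
  {"translation": [-0.6,0,0],"dr": [0,0,0],"jaw": 1},
  {"translation": [-0.93,-0.06,0],"dr": [0,0,0],"jaw": 1},
  {"translation": [-0.93,-0.06,0],"dr": [0,0,0],"jaw": 1},
  {"translation": [-0.93,-0.06,0],"dr": [0,0,0],"jaw": 1},
  {"translation": [-0.93,-0.06,0],"dr": [0,0,0],"jaw": 1},
  {"translation": [-0.93,-0.06,0],"dr": [0,0,0],"jaw": 1},
  {"translation": [-0.93,-0.06,0],"dr": [0,0,0],"jaw": 1},
])

```text
time_s: 33.97
position: [0.4781, 0.1205, 0.1645]
tcp_rot: [[0.04, 0.999, -0.0], [0.999, -0.04, -0.0], [-0.0, -0.0, -1.0]]
force: [-0.2, -0.3, -2.1]
opening: 0.288
```

Emit:
arm_command([
  {"translation": [-0.93,-0.07,0],"dr": [0,0,0],"jaw": 1},
  {"translation": [-0.93,-0.07,0],"dr": [0,0,0],"jaw": 1},
  {"translation": [-0.93,-0.07,0],"dr": [0,0,0],"jaw": 1},
  {"translation": [-0.93,-0.07,0],"dr": [0,0,0],"jaw": 1},
  {"translation": [-0.93,-0.07,0],"dr": [0,0,0],"jaw": 1},
  {"translation": [-0.93,-0.07,0],"dr": [0,0,0],"jaw": 1},
  {"translation": [-0.93,-0.07,0],"dr": [0,0,0],"jaw": 1},
  {"translation": [-0.93,-0.07,0],"dr": [0,0,0],"jaw": 1},
  {"translation": [-0.5,0,0],"dr": [0,0,0],"jaw": 1},
  {"translation": [-0.3,0,0],"dr": [0,0,0],"jaw": 1},
  {"translation": [0,0,0],"dr": [0,0,0],"jaw": 1},
  {"translation": [0,0,0],"dr": [0,0,0],"jaw": 1},
])

```text
time_s: 34.97
position: [0.4563, -0.0833, 0.1644]
tcp_rot: [[0.041, 0.999, -0.0], [0.999, -0.041, 0.001], [0.001, -0.0, -1.0]]
force: [-0.2, 1.2, -1.9]
opening: 0.294
```

```bash
python3 - <<'E'
from h import *
go(.4566,-.084,.1115,-2.3); print(read_state()['force'])
E
```

```text
t 34.97 pos [ 0.4563 -0.0833  0.1644] tooly yaw -2.34 tilt [-0.02  0.03] open 0.294
 shift units [-0.03  0.02  2.11] turn units -0.01
[-0.20708581  1.17086987 -1.905537  ]
```

Emit:
arm_command([
  {"translation": [-0.03,0.02,0.5],"dr": [0,0,0],"jaw": 1},
  {"translation": [0,0,0.7],"dr": [0,0,0],"jaw": 1},
  {"translation": [0,0,0.4],"dr": [0,0,0],"jaw": 1},
  {"translation": [0,0,0.2],"dr": [0,0,0],"jaw": 1},
  {"translation": [0,0,0.2],"dr": [0,0,0],"jaw": 1},
  {"translation": [0,0,0.1],"dr": [0,0,0],"jaw": 1},
  {"translation": [0,0,0],"dr": [0,0,0],"jaw": 1},
  {"translation": [0,0,0],"dr": [0,0,0],"jaw": 1},
  {"translation": [0,0,0],"dr": [0,0,0],"jaw": 1},
  {"translation": [0,0,0],"dr": [0,0,0],"jaw": 1},
])

```text
time_s: 35.8
position: [0.4574, -0.0842, 0.1122]
tcp_rot: [[0.04, 0.999, 0.001], [0.999, -0.04, -0.0], [-0.0, 0.001, -1.0]]
force: [-0.3, 0.3, -2.0]
opening: 0.29
```

```bash
python3 - <<'E'
from h import *
go(.4566,-.084,.111,-2.3); print(read_state()['force'])
E
```

```text
t 35.8 pos [ 0.4574 -0.0842  0.1122] tooly yaw -2.28 tilt [ 0.05 -0.02] open 0.29
 shift units [ 0.01 -0.03  0.05] turn units 0.00
[-0.27671681  0.25520189 -1.95374115]
```

Emit:
arm_command([
  {"translation": [0,-0.01,0.03],"dr": [0,0,0],"jaw": 1},
  {"translation": [0,0,0],"dr": [0,0,0],"jaw": 1},
  {"translation": [0,0,0],"dr": [0,0,0],"jaw": 0.5},
  {"translation": [0,0,0],"dr": [0,0,0],"jaw": 0},
  {"translation": [0,0,0],"dr": [0,0,0],"jaw": 0},
  {"translation": [0,0,0],"dr": [0,0,0],"jaw": 0},
  {"translation": [0,0,-0.3],"dr": [0,0,0],"jaw": 0},
  {"translation": [0,0,-0.8],"dr": [0,0,0],"jaw": 0},
  {"translation": [0,0,-0.8],"dr": [0,0,0],"jaw": 0},
  {"translation": [0,0,-0.8],"dr": [0,0,0],"jaw": 0},
  {"translation": [0,0,0],"dr": [0,0,0],"jaw": 0},
])

```text
time_s: 36.72
position: [0.4591, -0.085, 0.1821]
tcp_rot: [[0.04, 0.999, 0.007], [0.999, -0.04, -0.003], [-0.003, 0.007, -1.0]]
force: [-0.0, 0.1, -0.2]
opening: 0.888
```

```bash
python3 - <<'E'
from h import *
go(.5066,.3475,.109,-2.3); print(read_state()['force'])
snap('wrist','w8')
E
```

```text
t 36.72 pos [ 0.4591 -0.085   0.1821] tooly yaw -2.27 tilt [ 0.41 -0.18] open 0.888
 shift units [17.37  1.19  2.88] turn units 0.01
[-0.0245158   0.0609827  -0.15881159]
```

View pics/w8.png

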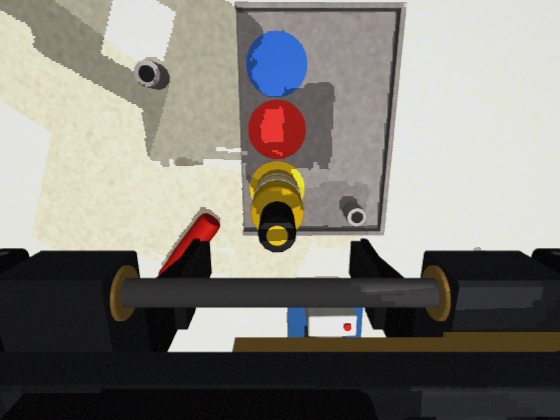

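Emit:
arm_command([
  {"translation": [0.6,0.07,0],"dr": [0,0,0],"jaw": 0},
  {"translation": [0.97,0.07,0],"dr": [0,0,0],"jaw": 0},
  {"translation": [0.97,0.07,0],"dr": [0,0,0],"jaw": 0},
  {"translation": [0.97,0.07,0],"dr": [0,0,0],"jaw": 0},
  {"translation": [0.97,0.07,0],"dr": [0,0,0],"jaw": 0},
  {"translation": [0.97,0.07,0],"dr": [0,0,0],"jaw": 0},
  {"translation": [0.97,0.07,0],"dr": [0,0,0],"jaw": 0},
  {"translation": [0.97,0.07,0],"dr": [0,0,0],"jaw": 0},
  {"translation": [0.97,0.07,0],"dr": [0,0,0],"jaw": 0},
  {"translation": [0.97,0.07,0],"dr": [0,0,0],"jaw": 0},
  {"translation": [0.97,0.07,0],"dr": [0,0,0],"jaw": 0},
  {"translation": [0.97,0.07,0],"dr": [0,0,0],"jaw": 0},
])

```text
time_s: 37.77
position: [0.4882, 0.1977, 0.1775]
tcp_rot: [[0.04, 0.999, -0.002], [0.999, -0.04, -0.0], [-0.001, -0.002, -1.0]]
force: [0.5, 0.1, -0.4]
opening: 0.997
```

Emit:
arm_command([
  {"translation": [0.97,0.07,0],"dr": [0,0,0],"jaw": 0},
  {"translation": [0.97,0.07,0],"dr": [0,0,0],"jaw": 0},
  {"translation": [0.97,0.07,0],"dr": [0,0,0],"jaw": 0},
  {"translation": [0.97,0.07,0],"dr": [0,0,0],"jaw": 0},
  {"translation": [0.97,0.07,0],"dr": [0,0,0],"jaw": 0},
  {"translation": [0.7,0.07,0.2],"dr": [0,0,0],"jaw": 0},
  {"translation": [0.5,0.07,0.6],"dr": [0,0,0],"jaw": 0},
  {"translation": [0,0,0.7],"dr": [0,0,0],"jaw": 0},
  {"translation": [0,0,0.7],"dr": [0,0,0],"jaw": 0},
  {"translation": [0,0,0.5],"dr": [0,0,0],"jaw": 0},
  {"translation": [0,0,0],"dr": [0,0,0],"jaw": 0},
  {"translation": [0,0,0],"dr": [0,0,0],"jaw": 0},
])

```text
time_s: 38.77
position: [0.5062, 0.3468, 0.1095]
tcp_rot: [[0.04, 0.999, -0.003], [0.999, -0.04, -0.001], [-0.002, -0.003, -1.0]]
force: [1.0, 0.1, 1.0]
opening: 0.996
```

```bash
python3 - <<'E'
from h import *
go(.5066,.3475,.109,-2.3); print(read_state()['force'])
E
```

```text
t 38.77 pos [0.5062 0.3468 0.1095] tooly yaw -2.29 tilt [-0.19 -0.09] open 0.996
 shift units [0.03 0.01 0.02] turn units 0.00
[0.99869694 0.13103798 0.97788078]
```

Emit:
arm_command([
  {"translation": [0.03,0,0],"dr": [0,0,0],"jaw": 1},
  {"translation": [0,0,0],"dr": [0,0,0],"jaw": 1},
  {"translation": [0,0,0],"dr": [0,0,0],"jaw": 1},
  {"translation": [0,0,0],"dr": [0,0,0],"jaw": 1},
  {"translation": [0,0,0],"dr": [0,0,0],"jaw": 1},
  {"translation": [0,0,0],"dr": [0,0,0],"jaw": 1},
  {"translation": [0,0,0],"dr": [0,0,0],"jaw": 1},
  {"translation": [0,0,0],"dr": [0,0,0],"jaw": 1},
  {"translation": [0,0,0],"dr": [0,0,0],"jaw": 1},
  {"translation": [0,0,0],"dr": [0,0,0],"jaw": 1},
  {"translation": [0,0,0],"dr": [0,0,0],"jaw": 1},
  {"translation": [0,0,0],"dr": [0,0,0],"jaw": 1},
])

```text
time_s: 39.77
position: [0.5075, 0.348, 0.1111]
tcp_rot: [[0.04, 0.999, 0.0], [0.999, -0.04, 0.0], [0.0, 0.0, -1.0]]
force: [0.3, -0.5, -0.6]
opening: 0.334
```

```bash
python3 - <<'E'
from h import *
go(.4589,-.024,.117,-2.3); print(read_state()['force'])
E
```

```text
t 39.77 pos [0.5075 0.348  0.1111] tooly yaw -2.29 tilt [0.01 0.  ] open 0.334
 shift units [-14.95  -1.35  -0.24] turn units 0.00
[ 0.26977833 -0.47342176 -0.62566413]
```

Emit:
arm_command([
  {"translation": [0,0,-0.4],"dr": [0,0,0],"jaw": 1},
  {"translation": [0,0,-0.8],"dr": [0,0,0],"jaw": 1},
  {"translation": [0,0,-0.8],"dr": [0,0,0],"jaw": 1},
  {"translation": [-0.3,0,-0.4],"dr": [0,0,0],"jaw": 1},
  {"translation": [-0.6,0,0],"dr": [0,0,0],"jaw": 1},
  {"translation": [-0.94,-0.1,0],"dr": [0,0,0],"jaw": 1},
  {"translation": [-0.94,-0.1,0],"dr": [0,0,0],"jaw": 1},
  {"translation": [-0.94,-0.1,0],"dr": [0,0,0],"jaw": 1},
  {"translation": [-0.94,-0.1,0],"dr": [0,0,0],"jaw": 1},
  {"translation": [-0.94,-0.1,0],"dr": [0,0,0],"jaw": 1},
  {"translation": [-0.94,-0.1,0],"dr": [0,0,0],"jaw": 1},
])

```text
time_s: 40.68
position: [0.4841, 0.1827, 0.1702]
tcp_rot: [[0.04, 0.999, -0.003], [0.999, -0.04, -0.001], [-0.001, -0.003, -1.0]]
force: [0.4, -0.0, -1.8]
opening: 0.334
```

Emit:
arm_command([
  {"translation": [-0.94,-0.1,0],"dr": [0,0,0],"jaw": 1},
  {"translation": [-0.94,-0.1,0],"dr": [0,0,0],"jaw": 1},
  {"translation": [-0.94,-0.1,0],"dr": [0,0,0],"jaw": 1},
  {"translation": [-0.94,-0.1,0],"dr": [0,0,0],"jaw": 1},
  {"translation": [-0.94,-0.1,0],"dr": [0,0,0],"jaw": 1},
  {"translation": [-0.94,-0.1,0],"dr": [0,0,0],"jaw": 1},
  {"translation": [-0.94,-0.1,0],"dr": [0,0,0],"jaw": 1},
  {"translation": [-0.94,0,0],"dr": [0,0,0],"jaw": 1},
  {"translation": [-0.6,0,0],"dr": [0,0,0],"jaw": 1},
  {"translation": [-0.3,0,0],"dr": [0,0,0],"jaw": 1},
  {"translation": [0,0,0],"dr": [0,0,0],"jaw": 1},
  {"translation": [0,0,0],"dr": [0,0,0],"jaw": 1},
])

```text
time_s: 41.68
position: [0.4591, -0.0245, 0.1707]
tcp_rot: [[0.041, 0.999, -0.001], [0.999, -0.041, 0.001], [0.001, -0.001, -1.0]]
force: [0.5, 0.7, -1.8]
opening: 0.336
```

```bash
python3 - <<'E'
from h import *
go(.4589,-.024,.118,-2.3); print(read_state()['force'])
E
```

```text
t 41.68 pos [ 0.4591 -0.0245  0.1707] tooly yaw -2.38 tilt [-0.08  0.04] open 0.336
 shift units [ 0.02 -0.    2.11] turn units -0.01
[ 0.48026157  0.71638876 -1.84256833]
```

Emit:
arm_command([
  {"translation": [0.02,0,0.5],"dr": [0,0,0],"jaw": 1},
  {"translation": [0,0,0.7],"dr": [0,0,0],"jaw": 1},
  {"translation": [0,0,0.4],"dr": [0,0,0],"jaw": 1},
  {"translation": [0,0,0.2],"dr": [0,0,0],"jaw": 1},
  {"translation": [0,0,0.2],"dr": [0,0,0],"jaw": 1},
  {"translation": [0,0,0.1],"dr": [0,0,0],"jaw": 1},
  {"translation": [0,0,0],"dr": [0,0,0],"jaw": 1},
  {"translation": [0,0,0],"dr": [0,0,0],"jaw": 1},
  {"translation": [0,0,0],"dr": [0,0,0],"jaw": 1},
  {"translation": [0,0,0],"dr": [0,0,0],"jaw": 1},
])

```text
time_s: 42.52
position: [0.4603, -0.024, 0.119]
tcp_rot: [[0.04, 0.999, 0.001], [0.999, -0.04, -0.0], [-0.0, 0.001, -1.0]]
force: [-0.8, -0.5, -1.3]
opening: 0.335
```

```bash
python3 - <<'E'
from h import *
go(.4589,-.024,.118,-2.3); print(read_state()['force'])
E
```

```text
t 42.52 pos [ 0.4603 -0.024   0.119 ] tooly yaw -2.28 tilt [ 0.05 -0.01] open 0.335
 shift units [-0.   -0.06  0.04] turn units 0.00
[-0.79836006 -0.49198854 -1.29950467]
```

Emit:
arm_command([
  {"translation": [0,-0.03,0.02],"dr": [0,0,0],"jaw": 1},
  {"translation": [0,0,0],"dr": [0,0,0],"jaw": 1},
  {"translation": [0,0,0],"dr": [0,0,0],"jaw": 0.5},
  {"translation": [0,0,0],"dr": [0,0,0],"jaw": 0},
  {"translation": [0,0,0],"dr": [0,0,0],"jaw": 0},
  {"translation": [0,0,0],"dr": [0,0,0],"jaw": 0},
  {"translation": [0,0,-0.3],"dr": [0,0,0],"jaw": 0},
  {"translation": [0,0,-0.8],"dr": [0,0,0],"jaw": 0},
  {"translation": [0,0,-0.8],"dr": [0,0,0],"jaw": 0},
  {"translation": [0,0,-0.8],"dr": [0,0,0],"jaw": 0},
  {"translation": [0,0,0],"dr": [0,0,0],"jaw": 0},
])

```text
time_s: 43.43
position: [0.4617, -0.0245, 0.1891]
tcp_rot: [[0.04, 0.999, 0.008], [0.999, -0.04, -0.002], [-0.002, 0.008, -1.0]]
force: [0.8, -1.1, 0.6]
opening: 0.927
```

```bash
python3 - <<'E'
from h import *
go(.5174,.411,.115,-2.3); print(read_state()['force'])
snap('wrist','w9')
E
```

```text
t 43.43 pos [ 0.4617 -0.0245  0.1891] tooly yaw -2.27 tilt [ 0.43 -0.13] open 0.927
 shift units [17.5   1.51  2.94] turn units 0.00
[ 0.81291036 -1.07497228  0.63171132]
```

View pics/w9.png

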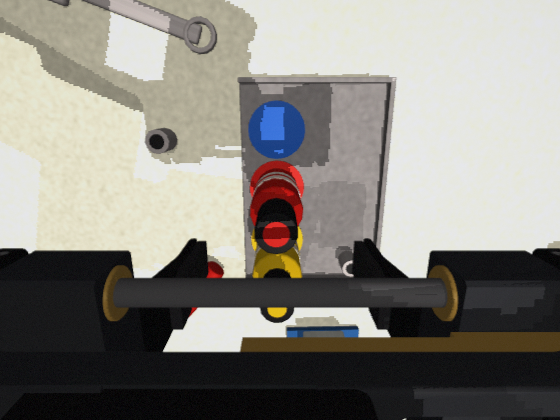

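Emit:
arm_command([
  {"translation": [0.6,0.09,0],"dr": [0,0,0],"jaw": 0},
  {"translation": [0.97,0.09,0],"dr": [0,0,0],"jaw": 0},
  {"translation": [0.97,0.09,0],"dr": [0,0,0],"jaw": 0},
  {"translation": [0.97,0.09,0],"dr": [0,0,0],"jaw": 0},
  {"translation": [0.97,0.09,0],"dr": [0,0,0],"jaw": 0},
  {"translation": [0.97,0.09,0],"dr": [0,0,0],"jaw": 0},
  {"translation": [0.97,0.09,0],"dr": [0,0,0],"jaw": 0},
  {"translation": [0.97,0.09,0],"dr": [0,0,0],"jaw": 0},
  {"translation": [0.97,0.09,0],"dr": [0,0,0],"jaw": 0},
  {"translation": [0.97,0.09,0],"dr": [0,0,0],"jaw": 0},
  {"translation": [0.97,0.09,0],"dr": [0,0,0],"jaw": 0},
  {"translation": [0.97,0.09,0],"dr": [0,0,0],"jaw": 0},
])

```text
time_s: 44.48
position: [0.4967, 0.2576, 0.1844]
tcp_rot: [[0.04, 0.999, -0.002], [0.999, -0.04, -0.001], [-0.001, -0.002, -1.0]]
force: [0.2, -0.8, 0.9]
opening: 1.002
```

Emit:
arm_command([
  {"translation": [0.97,0.09,0],"dr": [0,0,0],"jaw": 0},
  {"translation": [0.97,0.09,0],"dr": [0,0,0],"jaw": 0},
  {"translation": [0.97,0.09,0],"dr": [0,0,0],"jaw": 0},
  {"translation": [0.97,0.09,0],"dr": [0,0,0],"jaw": 0},
  {"translation": [0.97,0.09,0],"dr": [0,0,0],"jaw": 0},
  {"translation": [0.8,0.09,0.2],"dr": [0,0,0],"jaw": 0},
  {"translation": [0.5,0,0.6],"dr": [0,0,0],"jaw": 0},
  {"translation": [0,0,0.8],"dr": [0,0,0],"jaw": 0},
  {"translation": [0,0,0.7],"dr": [0,0,0],"jaw": 0},
  {"translation": [0,0,0.5],"dr": [0,0,0],"jaw": 0},
  {"translation": [0,0,0],"dr": [0,0,0],"jaw": 0},
  {"translation": [0,0,0],"dr": [0,0,0],"jaw": 0},
])

```text
time_s: 45.48
position: [0.5164, 0.4091, 0.1142]
tcp_rot: [[0.04, 0.999, -0.003], [0.999, -0.04, -0.001], [-0.001, -0.003, -1.0]]
force: [-0.3, 0.4, -0.2]
opening: 1.001
```

```bash
python3 - <<'E'
from h import *
go(.5174,.411,.115,-2.3); print(read_state()['force'])
E
```

```text
t 45.48 pos [0.5164 0.4091 0.1142] tooly yaw -2.3 tilt [-0.15 -0.08] open 1.001
 shift units [ 0.08  0.04 -0.03] turn units -0.00
[-0.2561013   0.35874973 -0.22809892]
```

Emit:
arm_command([
  {"translation": [0.05,0.01,-0.03],"dr": [0,0,0],"jaw": 1},
  {"translation": [0,0,0],"dr": [0,0,0],"jaw": 1},
  {"translation": [0,0,0],"dr": [0,0,0],"jaw": 1},
  {"translation": [0,0,0],"dr": [0,0,0],"jaw": 1},
  {"translation": [0,0,0],"dr": [0,0,0],"jaw": 1},
  {"translation": [0,0,0],"dr": [0,0,0],"jaw": 1},
  {"translation": [0,0,0],"dr": [0,0,0],"jaw": 1},
  {"translation": [0,0,0],"dr": [0,0,0],"jaw": 1},
  {"translation": [0,0,0],"dr": [0,0,0],"jaw": 1},
  {"translation": [0,0,0],"dr": [0,0,0],"jaw": 1},
  {"translation": [0,0,0],"dr": [0,0,0],"jaw": 1},
  {"translation": [0,0,0],"dr": [0,0,0],"jaw": 1},
])

```text
time_s: 46.48
position: [0.5176, 0.4109, 0.1163]
tcp_rot: [[0.04, 0.999, 0.0], [0.999, -0.04, 0.0], [0.0, 0.0, -1.0]]
force: [1.2, -1.0, 0.0]
opening: 0.383
```

```bash
python3 - <<'E'
from h import *
go(.4611,.0358,.122,-2.3); print(read_state()['force'])
E
```

```text
t 46.48 pos [0.5176 0.4109 0.1163] tooly yaw -2.29 tilt [0.02 0.  ] open 0.383
 shift units [-15.08  -1.66  -0.23] turn units 0.00
[ 1.24246864 -0.95763016  0.04585559]
```

Emit:
arm_command([
  {"translation": [0,0,-0.4],"dr": [0,0,0],"jaw": 1},
  {"translation": [0,0,-0.8],"dr": [0,0,0],"jaw": 1},
  {"translation": [0,0,-0.8],"dr": [0,0,0],"jaw": 1},
  {"translation": [-0.3,0,-0.4],"dr": [0,0,0],"jaw": 1},
  {"translation": [-0.6,0,0],"dr": [0,0,0],"jaw": 1},
  {"translation": [-0.95,-0.12,0],"dr": [0,0,0],"jaw": 1},
  {"translation": [-0.95,-0.12,0],"dr": [0,0,0],"jaw": 1},
  {"translation": [-0.95,-0.12,0],"dr": [0,0,0],"jaw": 1},
  {"translation": [-0.95,-0.12,0],"dr": [0,0,0],"jaw": 1},
  {"translation": [-0.95,-0.12,0],"dr": [0,0,0],"jaw": 1},
  {"translation": [-0.95,-0.12,0],"dr": [0,0,0],"jaw": 1},
])

```text
time_s: 47.4
position: [0.4919, 0.2451, 0.1763]
tcp_rot: [[0.04, 0.999, -0.001], [0.999, -0.04, -0.0], [-0.001, -0.001, -1.0]]
force: [0.9, 0.2, -2.6]
opening: 0.385
```

Emit:
arm_command([
  {"translation": [-0.95,-0.12,0],"dr": [0,0,0],"jaw": 1},
  {"translation": [-0.95,-0.12,0],"dr": [0,0,0],"jaw": 1},
  {"translation": [-0.95,-0.12,0],"dr": [0,0,0],"jaw": 1},
  {"translation": [-0.95,-0.12,0],"dr": [0,0,0],"jaw": 1},
  {"translation": [-0.95,-0.12,0],"dr": [0,0,0],"jaw": 1},
  {"translation": [-0.95,-0.12,0],"dr": [0,0,0],"jaw": 1},
  {"translation": [-0.95,-0.12,0],"dr": [0,0,0],"jaw": 1},
  {"translation": [-0.95,-0.1,0],"dr": [0,0,0],"jaw": 1},
  {"translation": [-0.58,0,0],"dr": [0,0,0],"jaw": 1},
  {"translation": [-0.3,0,0],"dr": [0,0,0],"jaw": 1},
  {"translation": [0,0,0],"dr": [0,0,0],"jaw": 1},
  {"translation": [0,0,0],"dr": [0,0,0],"jaw": 1},
])

```text
time_s: 48.4
position: [0.4608, 0.0358, 0.1764]
tcp_rot: [[0.041, 0.999, -0.0], [0.999, -0.041, 0.0], [0.0, -0.0, -1.0]]
force: [-0.1, 1.0, -1.5]
opening: 0.382
```

```bash
python3 - <<'E'
from h import *
go(.4611,.0358,.1233,-2.3); print(read_state()['force'])
E
```

```text
t 48.4 pos [0.4608 0.0358 0.1764] tooly yaw -2.36 tilt [-0.    0.03] open 0.382
 shift units [-0.    0.01  2.12] turn units -0.01
[-0.08519996  0.97774437 -1.51053521]
```

Emit:
arm_command([
  {"translation": [0,0,0.5],"dr": [0,0,0],"jaw": 1},
  {"translation": [0,0,0.7],"dr": [0,0,0],"jaw": 1},
  {"translation": [0,0,0.4],"dr": [0,0,0],"jaw": 1},
  {"translation": [0,0,0.2],"dr": [0,0,0],"jaw": 1},
  {"translation": [0,0,0.2],"dr": [0,0,0],"jaw": 1},
  {"translation": [0,0,0.1],"dr": [0,0,0],"jaw": 1},
  {"translation": [0,0,0],"dr": [0,0,0],"jaw": 1},
  {"translation": [0,0,0],"dr": [0,0,0],"jaw": 1},
  {"translation": [0,0,0],"dr": [0,0,0],"jaw": 1},
  {"translation": [0,0,0],"dr": [0,0,0],"jaw": 1},
])

```text
time_s: 49.23
position: [0.4612, 0.0358, 0.1242]
tcp_rot: [[0.04, 0.999, 0.001], [0.999, -0.04, -0.0], [-0.0, 0.001, -1.0]]
force: [-0.2, 0.9, -2.5]
opening: 0.378
```

```bash
python3 - <<'E'
from h import *
go(.4611,.0358,.1233,-2.3); print(read_state()['force'])
E
```

```text
t 49.23 pos [0.4612 0.0358 0.1242] tooly yaw -2.28 tilt [ 0.06 -0.01] open 0.378
 shift units [-0.   -0.    0.04] turn units 0.00
[-0.20850243  0.88082095 -2.53754941]
```

Release, rise, then back off up and toward +y so the cameras see everything.

Emit:
arm_command([
  {"translation": [0,0,0.02],"dr": [0,0,0],"jaw": 1},
  {"translation": [0,0,0],"dr": [0,0,0],"jaw": 1},
  {"translation": [0,0,0],"dr": [0,0,0],"jaw": 0.5},
  {"translation": [0,0,0],"dr": [0,0,0],"jaw": 0},
  {"translation": [0,0,0],"dr": [0,0,0],"jaw": 0},
  {"translation": [0,0,0],"dr": [0,0,0],"jaw": 0},
  {"translation": [0,0,-0.3],"dr": [0,0,0],"jaw": 0},
  {"translation": [0,0,-0.8],"dr": [0,0,0],"jaw": 0},
  {"translation": [0,0,-0.9],"dr": [0,0,0],"jaw": 0},
  {"translation": [0,0,-0.9],"dr": [0,0,0],"jaw": 0},
  {"translation": [0,0,-0.9],"dr": [0,0,0],"jaw": 0},
  {"translation": [0,0,-0.9],"dr": [0,0,0],"jaw": 0},
])

```text
time_s: 50.23
position: [0.4606, 0.0359, 0.2425]
tcp_rot: [[0.04, 0.999, 0.0], [0.999, -0.04, -0.0], [-0.0, 0.0, -1.0]]
force: [0.2, 0.5, -0.9]
opening: 0.982
```

Emit:
arm_command([
  {"translation": [-0.5,0,-0.8],"dr": [0,0,0],"jaw": 0},
  {"translation": [-0.9,0,-0.6],"dr": [0,0,0],"jaw": 0},
  {"translation": [-0.9,0,0],"dr": [0,0,0],"jaw": 0},
  {"translation": [-0.9,0,0],"dr": [0,0,0],"jaw": 0},
  {"translation": [-0.9,0,0],"dr": [0,0,0],"jaw": 0},
  {"translation": [-0.6,0,0],"dr": [0,0,0],"jaw": 0},
  {"translation": [-0.3,0,0],"dr": [0,0,0],"jaw": 0},
  {"translation": [0,0,0],"dr": [0,0,0],"jaw": 0},
  {"translation": [0,0,0],"dr": [0,0,0],"jaw": 0},
])

```text
time_s: 50.98
position: [0.4557, -0.0888, 0.2759]
tcp_rot: [[0.041, 0.999, -0.0], [0.999, -0.041, 0.001], [0.001, -0.0, -1.0]]
force: [-0.6, 0.1, -0.5]
opening: 0.998
```

```bash
python3 - <<'E'
from h import *
go(.4611,.0358,.1233,-2.3); print(read_state()['force'])
snap('wrist','w10'); snap('scene','c10'); snap('side','s10')
for n,t in [('wrist','w10'),('side','s10'),('scene','c10')]:
    im,w=world(n,t); hsv=cv2.cvtColor(im,cv2.COLOR_RGB2HSV).astype(int);H,S,V=[hsv[...,i] for i in range(3)]; z=w[...,2]
    for nm,c,d in [('red',(H<8)|(H>172),.145),('yel',(H>18)&(H<33),.14),('blue',(H>100)&(H<125),.15)]:
        m=c&(S>120)&(abs(z-d)<.005)&(abs(w[...,1])<.12)&(w[...,0]>.4)&(w[...,0]<.5)
        if m.sum(): print(n,nm,m.sum(),np.median(w[m],0).round(4))
    m=(z>.051)&(z<.06)&(w[...,1]<-.28)&(w[...,0]>.4)&(w[...,0]<.6); print(n,'gauge',m.sum(),cv2.minAreaRect(w[m][:,:2].astype(np.float32)) if m.sum() else '')
E
```

```text
t 50.98 pos [ 0.4557 -0.0888  0.2759] tooly yaw -2.33 tilt [-0.01  0.04] open 0.998
 shift units [4.98 0.01 6.11] turn units -0.01
[-0.63881054  0.07923347 -0.48885962]
wrist red 441 [ 0.458  -0.024   0.1468]
wrist yel 211 [ 0.4565 -0.0847  0.1417]
wrist blue 609 [0.4609 0.0366 0.1519]
wrist gauge 515 ((0.5058634281158447, -0.29911595582962036), (0.03189603611826897, 0.036061059683561325), 89.07703399658203)
side red 68 [ 0.4593 -0.0238  0.1453]
side yel 41 [ 0.4568 -0.0828  0.1405]
side blue 84 [0.4619 0.0385 0.1508]
side gauge 494 ((0.4980688989162445, -0.42571133375167847), (0.19902266561985016, 0.28947147727012634), 0.8857602477073669)
scene red 41 [ 0.457  -0.0265  0.1453]
scene yel 31 [ 0.4551 -0.0866  0.1403]
scene blue 30 [0.4591 0.0351 0.1503]
scene gauge 1078 ((0.5052480101585388, -0.33213305473327637), (0.08988231420516968, 0.03754928335547447), 88.7837905883789)
```

View pics/c10.png

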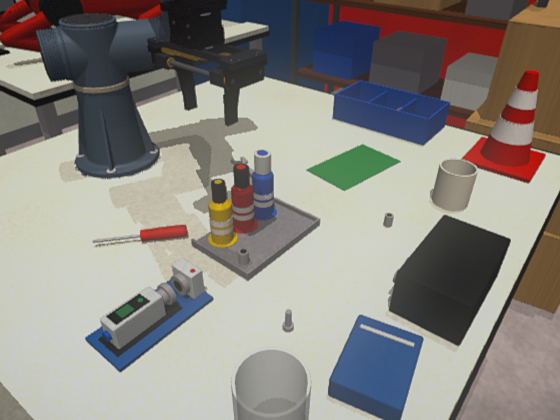

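View pics/w10.png

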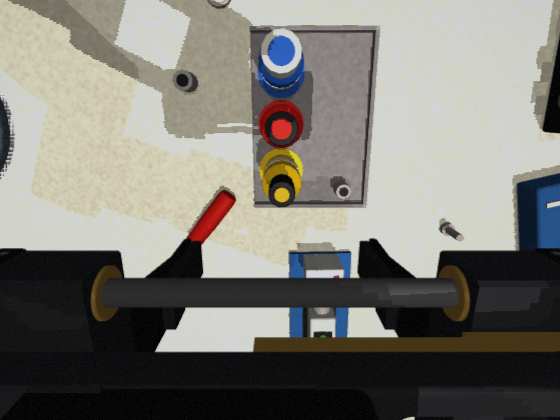

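View pics/s10.png

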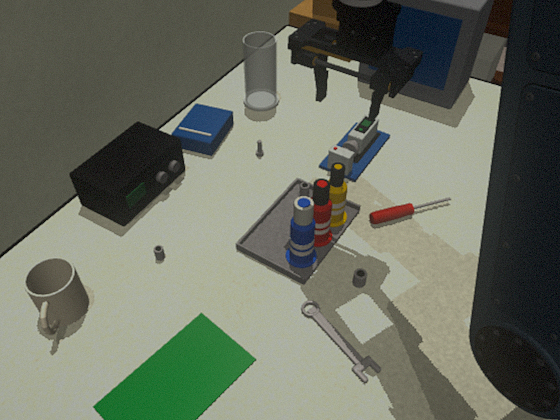

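```bash
python3 -c "
from rig import *
print(hand_in())"
```

```text
the job is handed in; nothing more can be done
None
```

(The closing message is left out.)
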